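# Hang the manifold in both hooks and preset the return valve

## Robot

A 6-joint arm with a two-finger parallel gripper is mounted at the origin on the work surface. World frame = base frame: x ahead of the robot, y to its left, z up, the work surface at z = 0. Lengths are in mm, angles in rad, forces in N, time in s.
With the tool pointing down it reaches from about 350 to 775 mm from the base axis. Payload 7.3 kg.
Tool frame: the origin (TCP) lies midway between the tips of the shut fingers; the grasp point (between the pads) lies 19 mm behind it; z points along the fingers, y is the direction in which the jaws open and shut (so a half turn about z gives the same grasp; the last joint's range is limited). The gripper opens to 92 mm and grips with 3 to 60 N. Pads are 19 mm wide; open, the fingers measure 130 mm over their backs; the gripper's body (75 mm by 190 mm) begins 47 mm behind the grasp point.
Start: joints at [1.156, 0.342, 1.524, -0, 1.275, -0.146], TCP at [139.411, 506.171, 226.741] pointing down, gripper open.
Joint ranges: [-2.53, 2.53], [-0.77, 2.02], [0.04, 2.7], [-1, 4.14], [0.28, 2.66], [-3.11, 3.11]. Speed limits (rad/s): [2.57, 2.57, 3.14, 3.14, 3.14, 3.14].

## Interface

Orientations are given as [roll, pitch, yaw] about the fixed x, y, z axes, in that order (R = Rz(yaw) Ry(pitch) Rx(roll)).
In Python, from bench import * gives the robot as it stands. The module is installed in compiled form; this text tells all that it offers.
- The arm moves only by the tool drive_tool, never from a script. Its argument "motion" is one flat list of numbers, 7 for each row, row after row: the shift along the tool's x, y, z in m, then the turn, a rotation vector about the tool's x, y, z in rad, then the finger opening in m, from 0 to 0.0918. A call has exactly 5 rows; each row is the pose to reach, as a shift and turn from the pose commanded when the call began, along the tool's axes at that moment; what a row does not reach only later rows make up. A row lasts 1/10 s, in which the tool goes at most 50 mm and 8.59 degrees, less where a joint would pass 70% of its speed; a pose out of reach is approached as far as the arm can. A call with a gripper value outside its range is refused whole. The fingers move at their own pace and stop on an object; "squeeze" is the grip in N (left out, the last holds). Time passes only in rows, so rows that repeat a pose let the fingers close, or fill a call up. It gives the time, the measured TCP pose, the force and the opening at its end, in the units of the state.
- state(): the state, without advancing time (a new reading comes with each control period).
- snapshot(name): name is "scene" or "top" or "wrist"; returns the picture (480x640x3 uint8, blue, green, red); there is no depth.
- calibration(name): a dict with "mtx" (3x3 intrinsics, pixels), "dist_coeffs" ([k1, k2, p1, p2, k3] as OpenCV has them; the pictures are not rectified), "pose" (4x4, takes a point from camera to world coordinates). Camera axes: x right, y down, z forward; pixel columns grow to the right and rows downward; lengths in mm; the calibration is good to about 2 mm. A picture is of the moment at which its call begins: read the wrist's pose just before it. calibration takes no time and is no camera call; for the wrist camera it gives the pose at the moment of the call.
- hand_in(): hands the job in, once; it reports no verdict.
Trained networks look in the newest picture that a camera, given by its name, has taken for a name from the list of things; names that differ only in an ending like _2 or _b are one class to them, and where a whole thing is asked for, a point or a joint stands for the part that bears it (a point fixed in the world has none). Each returns a list of dicts, best first, with "confidence" (0 to 1); they miss things now and then, are a little off and sometimes report something else, mostly with a low value. They report only what shows in the picture. A call takes as long as a camera call. They do not tell look-alikes from the thing itself.
- find_in(camera, query): "box" ([left, top, width, height] in pixels, round what is visible of it).
- masks_of(camera, query): "pixels" (480x640 bool, what is visible of it) and "box" ([left, top, width, height] in pixels, round what is visible of it).
The state is a dict: "clock": time; "joints": joint angles; "dq": joint speeds; "effort": joint torques, N m; "tcp_pos": TCP position; "eef_rot": TCP orientation; "ft_force": force on the tool from outside, world axes, zero at the start; "ft_torque": the same for the moment, N m; "width": finger opening in mm.
Only numpy, scipy, OpenCV 4.12 (cv2) and the standard library are available. Lean on these libraries where they do the work, as an engineer would, in place of code of your own. Each camera call takes 0.05 s, during which the arm holds its last target.

## Task

Take the brass manifold from its wooden rest and hang it in the two open hooks of the stand, upright, keeping hold of it until both sides are fully down in their hooks. Then close the return valve by its T-handle, clockwise until it bottoms, and open it again by a sixth of a turn (60 degrees). Leave the other things on the bench alone.

Things in the scene. Friction and masses are not known exactly. Their poses are not given: they have to be found in the camera images.
- grip (a point): Manifold (loose, about 0.6 kg), a brass bar with an upright brass block on top of its middle, the place to grip: 26 mm in x by 28 mm in y, 50 mm tall above the bar (a black cap 16 mm wide stands 8 mm higher). This point is the centre of the block, 38 mm above the bar's axis. y: along the bar, z: up, x: across. Starts upright in the rest; lift it straight up. Hangs as well turned half round.
- manifold: The whole manifold; origin on the bar's axis, at its middle; axes as grip. Bar 28 mm in diameter, 200 mm long, 36 mm collars from 82 mm off the middle outwards; three stubs (18 mm, 23 mm nuts) hang down at its middle and 40 mm either side, ending 72 mm below the axis. Block and cap reach 70 mm above it. Heavier below the bar than above, so it hangs upright by itself.
- bar_left (a point): Point on the manifold's bar axis, 60 mm from its middle to its +y side: what lies over one hook; axes as grip.
- bar_right (a point): The same, 60 mm from the middle to its -y side.
- rest: Wooden rest (fixed) in which the manifold starts: plywood foot 110 x 90 mm with two V-notched plates 20 mm either side of the middle, between the stubs, tops about 112 mm above the bench; the bar's axis lies 105 mm above the bench. Origin at the centre of its underside. It stands left or right in front of the stand, the valve on the other side.
- seat_mid (a point): Point midway between the stand's two hooks, on the line where the axis of a seated bar lies, 160 mm above the bench. x: horizontal, from the robot's side into the posts; y: along the line through both hooks, which are 60 mm either side of this point; z: up.
- seat_left (a point): Where the bar's axis lies in the hook on the +y side; axes as seat_mid. The open steel hook is 12 mm wide in y; its flat floor is 14 mm below this point, between the post's face (20 mm to +x) and an outward-leaning lip (20 mm to -x at the floor, 30 mm at its tip) rising to 8 mm above this point. Lower the bar in from at least 25 mm above this point.
- seat_right (a point): The same for the hook on the -y side.
- stand: Stand (fixed): steel foot 150 x 220 mm, two aluminium posts 24 mm square and 327 mm tall. Origin on the bench right under seat_mid. A copper pipe, 22 mm thick and 230 mm long (240 with its end caps), runs along y over the hooks, its axis 10 mm to +x of the seats and 306 mm above the bench: a gripper coming straight down hits it, so come in with the tool leaning back to the robot's side (-x) by some 30 to 45 degrees.
- handle (a point): Centre of the valve's steel T-handle: an upright flat bar 64 mm long (along x of this point), 14 mm thick (y), 36 mm tall, on a vertical spindle. This point is on the spindle's axis, 91 mm above the bench; the bar's top is 17 mm higher, a collar of 34 mm diameter begins 18 mm lower. It turns with the handle and does not rise or sink.
- spindle (a joint): Angle of the valve's handle in rad, growing clockwise seen from above (closing). It bottoms at 2.0; it starts 0.55 to 1.2 rad short of that. A sixth of a turn open is 0.95. Friction 0.06 N m; it stays where it is left.
- valve: Return valve (fixed): brass body on a 100 mm square steel foot, a copper pipe 20 mm thick and 130 mm long through it, 28 mm above the bench along x. Origin at the centre of its underside, on the spindle's axis.
- jar_mid (a point): Bystander (loose): closed grey jar 56 mm in diameter, 78 mm tall; this point is at its middle, 39 mm up.
- wrench: Bystander (loose): steel wrench 180 mm long lying flat along its x; origin at the centre of its underside.
- elbow: Bystander (loose): brass pipe elbow, about 60 x 60 x 34 mm; origin under its corner.
- tray: Bystander (loose): open grey tray 130 x 190 x 45 mm with fittings in it; origin at the centre of its underside.
Not all that is in view belongs to the job. There is more than one size of the valve; the one meant has the size given above.

How it is judged:
By the outcome, as a careful person would: the job done as asked, in the order asked, and still so for the second after the job is handed in, with the robot touching nothing.
It also fails if it takes over 58 s, if anything falls off the work surface, if the arm or the gripper's body presses on something with over 40 N, if the wrist force passes 120 N, or if a joint passes its speed limit or range.

## Working session

There is one attempt and no reset: what is moved stays moved. The work goes in short steps, Python scripts to look and compute and a tool call to move; the robot and the scene stay as the last step left them, time stands still between calls to the robot, and variables do not carry over. Pictures are saved under pics/ and viewed, and the job is handed in when it is done.

Besides the shell and the picture viewer there is one more tool, called after "Call:" in YAML: its name, and indented under it one key for each argument. drive_tool: Moves the arm, as the interface text tells. Its arguments: {"type":"object","properties":{"motion":{"type":"array","items":{"type":"number"}},"squeeze":{"type":"number"}},"required":["motion"]}

```bash
mkdir -p pics; python3 - <<'E'
from bench import *
import cv2, numpy as np
np.set_printoptions(precision=4,suppress=True)
print(state())
for n in ["scene","top","wrist"]:
    c=calibration(n); print(n,c["mtx"].tolist(),c["dist_coeffs"],"\n",np.array(c["pose"]))
    cv2.imwrite(f"pics/{n}0.png",snapshot(n))
E
```

```text
{'clock': 0.0, 'joints': array([ 1.156 ,  0.3427,  1.525 , -0.    ,  1.2754, -0.146 ]), 'dq': array([ 0.0006, -0.0001, -0.0012, -0.0002,  0.001 ,  0.0005]), 'effort': array([  0.0002, -43.1239, -24.4218,   0.0718,   0.0556,  -0.0001]), 'tcp_pos': array([139.2631, 505.7816, 226.0675]), 'eef_rot': array([-3.1401, -0.0002,  2.8728]), 'ft_force': array([-0.0552,  0.187 ,  0.2374]), 'ft_torque': array([ 0.0467, -0.0228, -0.0004]), 'width': 91.69046195909065}
scene [[540.2134928218292, 0.0, 319.8615889996558], [0.0, 540.2134928218292, 243.15587876163198], [0.0, 0.0, 1.0]] [-0.1392  0.      0.      0.      0.    ] 
 [[   0.382     0.7674   -0.515  1186.1521]
 [   0.9241   -0.3115    0.2212 -321.1342]
 [   0.0093   -0.5604   -0.8281 1269.3554]
 [   0.        0.        0.        1.    ]]
top [[587.4464208400678, 0.0, 312.2925740754798], [0.0, 587.4464208400678, 238.40702302012886], [0.0, 0.0, 1.0]] [-0.0869  0.      0.      0.      0.    ] 
 [[  -0.022    -0.9879    0.1535  278.7624]
 [  -0.9995    0.0251    0.0178   -4.0992]
 [  -0.0214   -0.1531   -0.988  1378.3401]
 [   0.        0.        0.        1.    ]]
wrist [[383.95702433527714, 0.0, 322.31031929667853], [0.0, 383.95702433527714, 233.49555756744658], [0.0, 0.0, 1.0]] [0.0241 0.     0.     0.     0.    ] 
 [[  0.2646   0.929    0.2588  70.1224]
 [  0.9644  -0.2543  -0.0731 524.8349]
 [ -0.0021   0.2689  -0.9632 384.7902]
 [  0.       0.       0.       1.    ]]
```

View pics/scene0.png

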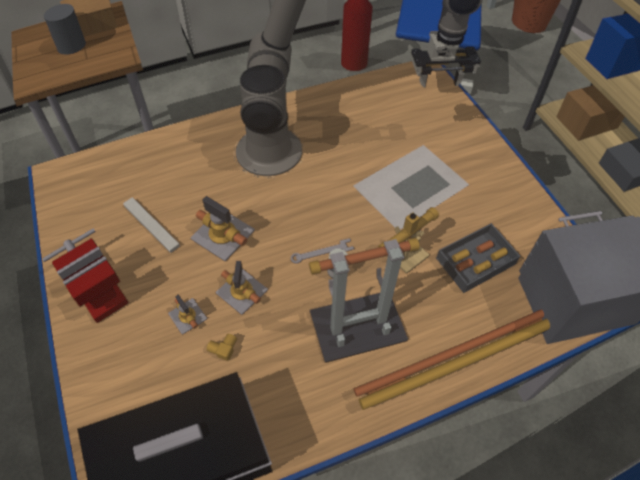

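View pics/top0.png

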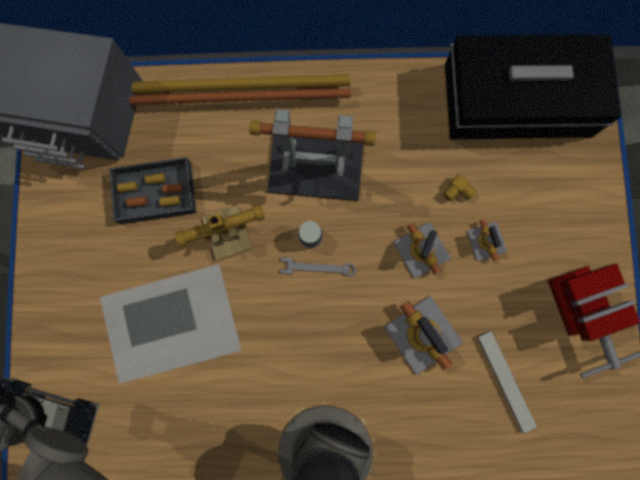

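View pics/wrist0.png

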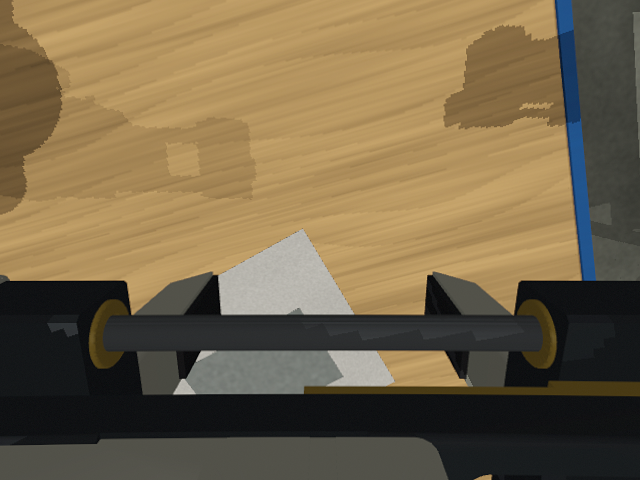

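```bash
cat > h.py <<'E'
import numpy as np, cv2
from scipy.spatial.transform import Rotation as R
from bench import *
np.set_printoptions(precision=3,suppress=True)
def ray(cal,uv):
    K=np.array(cal["mtx"]);d=np.array(cal["dist_coeffs"],float);P=np.array(cal["pose"])
    n=cv2.undistortPoints(np.array(uv,float).reshape(-1,1,2),K,d).reshape(-1,2)
    v=np.c_[n,np.ones(len(n))]@P[:3,:3].T
    return P[:3,3],v
def onz(cal,uv,z):
    o,v=ray(cal,uv); s=(np.asarray(z,float)-o[2])/v[:,2]
    return o+v*s[:,None]
def proj(cal,p):
    P=np.array(cal["pose"]); K=np.array(cal["mtx"])
    Rw=P[:3,:3].T; t=-Rw@P[:3,3]
    return cv2.projectPoints(np.array(p,float).reshape(-1,3),cv2.Rodrigues(Rw)[0],t,K,np.array(cal["dist_coeffs"],float))[0].reshape(-1,2)
def crop(img,x,y,w,h,s,name):
    c=cv2.resize(img[y:y+h,x:x+w],None,fx=s,fy=s,interpolation=cv2.INTER_CUBIC); cv2.imwrite(name,c)
E
python3 - <<'E'
import cv2
from h import crop
t=cv2.imread("pics/top0.png");s=cv2.imread("pics/scene0.png")
crop(t,370,200,150,190,3,"pics/tv.png")
crop(t,160,100,230,170,3,"pics/ts.png")
crop(s,160,180,130,160,3.5,"pics/sv.png")
crop(s,290,190,180,180,3,"pics/ss.png")
E
```

```text
(no output)
```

View pics/tv.png

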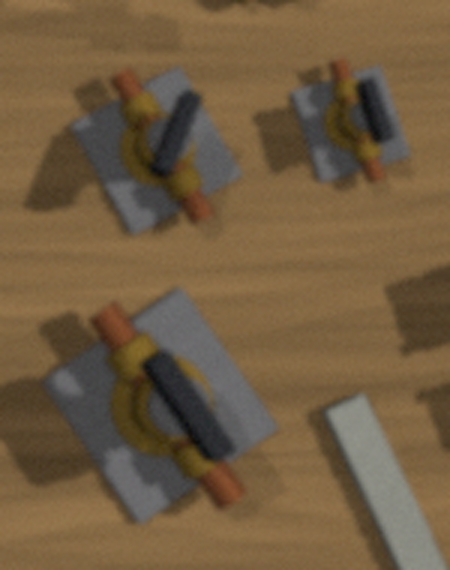

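View pics/ts.png

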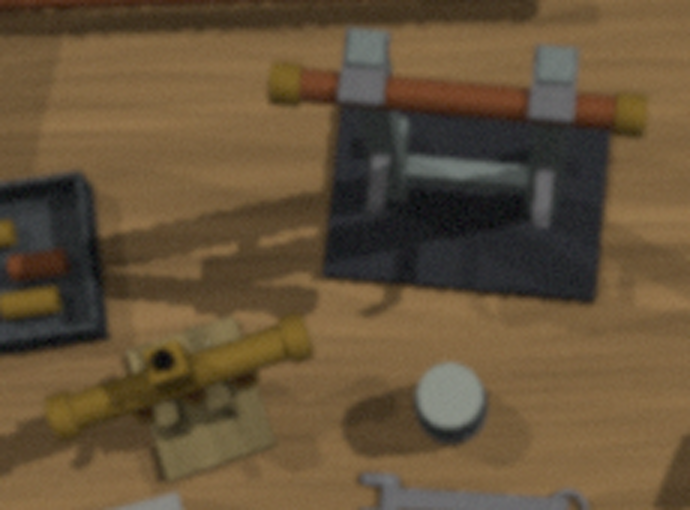

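View pics/sv.png

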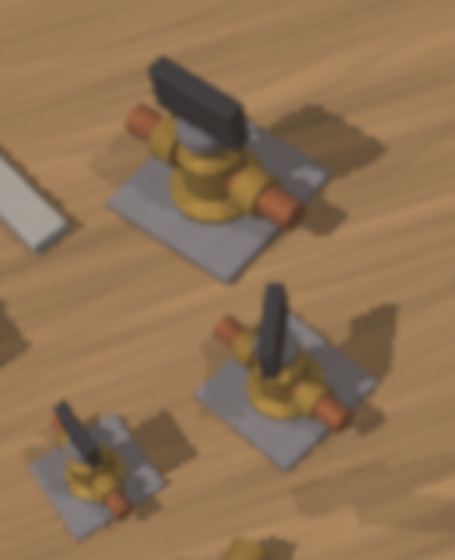

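View pics/ss.png

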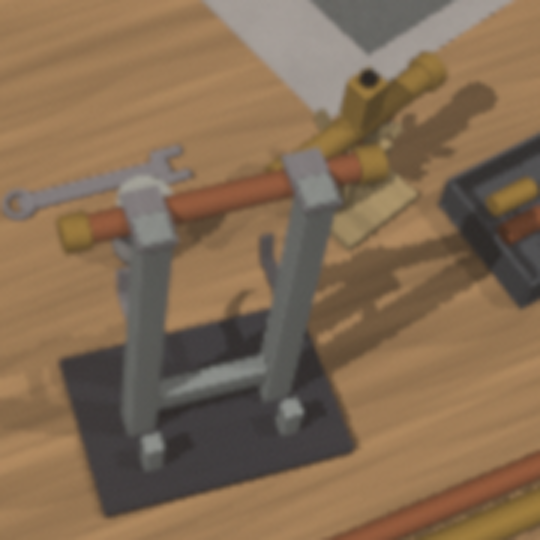

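```bash
python3 - <<'E'
from h import *
c=calibration("top")
def tv(l): return [(370+a/3-.33,200+b/3-.33) for a,b in l]
for nm,q in [("mid",[(180,67),(243,175),(137,235),(73,125)]),("large",[(178,287),(278,430),(142,523),(43,380)]),("small",[(293,93),(378,65),(408,157),(322,182)])]:
    p=onz(c,tv(q),6.)
    print(nm,p[:,:2].tolist(),np.linalg.norm(np.diff(np.r_[p,p[:1]],axis=0),axis=1),p.mean(0))
print("handle mid ends",onz(c,tv([(190,98),(163,168)]),108.))
def ts(l): return [(160+a/3-.33,100+b/3-.33) for a,b in l]
print("pipe ends",onz(c,ts([(270,83),(647,115)]),306.))
print("foot stand",onz(c,ts([(340,95),(610,130),(593,300),(322,276)]),10.))
print("bar ends",onz(c,ts([(50,413),(310,337)]),105.))
print("cap",onz(c,ts([(162,359)]),175.))
print("jar",onz(c,ts([(451,392)]),78.))
# scene
s=calibration("scene")
def sv(l): return [(160+a/3.5-.33,180+b/3.5-.33) for a,b in l]
def ss(l): return [(290+a/3-.33,190+b/3-.33) for a,b in l]
print("scene cap",onz(s,ss([(370,77)]),175.))
print("scene pipe ends",onz(s,ss([(60,232),(388,160)]),306.))
print("scene handle mid ends", onz(s,sv([(276,290),(268,340)]),108.))
E
```

```text
mid [[524.3420152439371, -258.7373890333576], [437.14224270240754, -303.77459581629057], [392.2397428839962, -218.238308939489], [480.1422273360656, -171.9935853382062]] [98.144 96.606 99.325 97.356] [ 458.467 -238.186    6.   ]
large [[350.9646039315013, -248.25829712658447], [239.0315566955021, -320.2300524880355], [171.67150578844746, -212.30129172835368], [282.1225341354724, -140.6340652075861]] [133.075 127.224 131.665 127.758] [ 260.948 -230.356    6.   ]
small [[501.25964341816484, -347.2476518826107], [522.0577999434727, -416.6316479735759], [447.95385587166965, -435.3583160165344], [429.9890465060315, -365.7740898559335]] [72.434 76.434 71.866 73.639] [ 475.315 -391.253    6.   ]
handle mid ends [[ 482.922 -245.908  108.   ]
 [ 431.988 -223.529  108.   ]]
pipe ends [[ 663.755  130.466  306.   ]
 [ 635.393 -108.815  306.   ]]
foot stand [[ 757.925  110.527   10.   ]
 [ 721.978 -107.353   10.   ]
 [ 581.96   -88.69    10.   ]
 [ 607.333  126.471   10.   ]]
bar ends [[486.679 320.068 105.   ]
 [538.58  126.723 105.   ]]
cap [[511.461 223.482 175.   ]]
jar [[499.299  24.076  78.   ]]
scene cap [[515.757 224.178 175.   ]]
scene pipe ends [[ 634.669 -106.535  306.   ]
 [ 667.541  135.582  306.   ]]
scene handle mid ends [[ 441.106 -224.897  108.   ]
 [ 479.134 -243.051  108.   ]]
```

```bash
cat >> h.py <<'E'
import json,math
def toolR(yaw,lean):
    """tool leaning back along -x of frame yaw; tool x toward the robot"""
    x=np.array([math.cos(yaw),math.sin(yaw),0]);zz=np.array([0,0,1.])
    tz=math.sin(lean)*x-math.cos(lean)*zz
    tx=-math.cos(lean)*x-math.sin(lean)*zz
    return np.c_[tx,np.cross(tz,tx),tz]
def getcmd():
    d=json.load(open("cmd.json")); return np.array(d["p"]),np.array(d["R"])
def setcmd(p,Rm): json.dump({"p":list(map(float,p)),"R":np.array(Rm).tolist()},open("cmd.json","w"))
def applied(row):
    """record last row of the call (m, rad)"""
    p,Rm=getcmd(); row=np.array(row,float)
    p2=p+Rm@row[:3]*1000; R2=Rm@R.from_rotvec(row[3:6]).as_matrix(); setcmd(p2,R2)
    s=state(); Re=R.from_euler('xyz',s["eef_rot"]).as_matrix()
    print("t %.2f"%s["clock"],"cmd",p2,"meas",np.array(s["tcp_pos"]),"err",np.array(s["tcp_pos"])-p2,"rot err mrad",R.from_matrix(R2.T@Re).as_rotvec()*1000,"F",np.array(s["ft_force"]),"w %.1f"%s["width"],"q",np.array(s["joints"]))
def rel(p,Rm):
    p0,R0=getcmd(); d=R0.T@(np.array(p)-p0)/1000; r=R.from_matrix(R0.T@Rm).as_rotvec()
    print("rel total:",d,r,"|d|",np.linalg.norm(d),"deg",np.degrees(np.linalg.norm(r))); return d,r
def wcal(): 
    return calibration("wrist")
E
python3 - <<'E'
from h import *
s=state()
setcmd([139.411,506.171,226.741],R.from_euler('xyz',s["eef_rot"]).as_matrix())
Rt=toolR(math.radians(15),math.radians(40))
rel([430,201,243],Rt)
E
```

```text
rel total: [-0.361 -0.217 -0.016] [-0.186 -0.682 -0.508] |d| 0.42170565711524416 deg 49.883549288415566
```

Call:
drive_tool:
  motion: [-0.036, -0.022, -0.01, -0.02, -0.07, -0.05, 0.0918, -0.072, -0.044, -0.02, -0.04, -0.14, -0.1, 0.0918, -0.108, -0.065, -0.03, -0.055, -0.2, -0.15, 0.0918, -0.144, -0.087, -0.035, -0.075, -0.27, -0.2, 0.0918, -0.18, -0.109, -0.04, -0.09, -0.34, -0.25, 0.0918]

```text
clock: 0.65
tcp_pos: [284.8, 352.1, 267.1]
eef_rot: [3.093, 0.351, 3.12]
ft_force: [0.6, 0.3, -0.5]
width: 91.7
```

```bash
python3 - <<'E'
from h import *
applied([-0.18,-0.109,-0.04,-0.09,-0.34,-0.25])
Rt=toolR(math.radians(15),math.radians(40))
rel([430,201,243],Rt)
E
```

```text
t 0.65 cmd [284.014 353.318 266.828] meas [284.829 352.092 267.091] err [ 0.815 -1.226  0.263] rot err mrad [-1.673 -3.566 -2.363] F [ 0.596  0.282 -0.462] w 91.7 q [ 0.892  0.056  1.833 -0.29   1.014 -0.541]
rel total: [-0.133 -0.152  0.066] [-0.097 -0.342 -0.257] |d| 0.21232161629371643 deg 25.161575354931884
```

Call:
drive_tool:
  motion: [-0.027, -0.03, 0.013, -0.02, -0.07, -0.05, 0.0918, -0.054, -0.06, 0.026, -0.04, -0.14, -0.1, 0.0918, -0.08, -0.09, 0.04, -0.06, -0.205, -0.155, 0.0918, -0.107, -0.12, 0.053, -0.08, -0.275, -0.205, 0.0918, -0.133, -0.152, 0.066, -0.097, -0.342, -0.257, 0.0918]

```text
clock: 1.15
tcp_pos: [417.3, 215.0, 243.4]
eef_rot: [3.124, 0.666, -2.906]
ft_force: [0.0, 1.0, -0.2]
width: 91.8
```

```bash
python3 - <<'E'
from h import *
applied([-0.133,-0.152,0.066,-0.097,-0.342,-0.257])
c=wcal(); im=snapshot("wrist"); cv2.imwrite("pics/w1.png",im); json.dump({k:np.array(v).tolist() for k,v in c.items()},open("w1.json","w"))
E
```

```text
t 1.15 cmd [430.286 200.998 243.336] meas [417.316 215.028 243.357] err [-12.97   14.03    0.021] rot err mrad [-0.981 31.962 20.58 ] F [ 0.033  1.026 -0.208] w 91.8 q [ 0.348 -0.064  2.173 -0.143  0.372 -1.349]
```

View pics/w1.png

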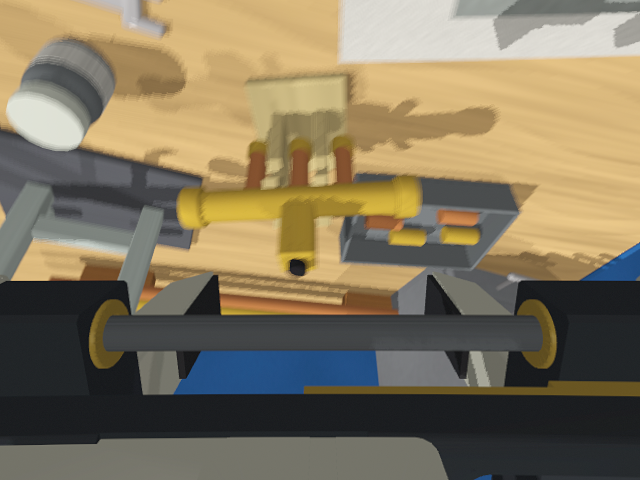

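```bash
cat >> h.py <<'E'
def fk(q,k):
    a,h,L1,e,L2,d,o6=k
    Rz=lambda t:R.from_euler('z',t); Ry=lambda t:R.from_euler('y',t)
    A=Rz(q[0]); p=A.apply([a,0,h]); A=A*Ry(q[1]); p=p+A.apply([0,0,L1]); A=A*Ry(q[2]); p=p+A.apply([e,0,L2])
    A=A*Rz(q[3])*Ry(q[4])*Rz(q[5]+o6); p=p+A.apply([0,0,d]); return p,A.as_matrix()
E
python3 - <<'E'
from h import *
from scipy.optimize import least_squares
s=state()
Q=[[1.156,.3427,1.525,0,1.2754,-.146],[.892,.056,1.833,-.29,1.014,-.541],list(s["joints"])]
P=[[139.263,505.78,226.07],[284.829,352.092,267.091],list(s["tcp_pos"])]
f=lambda k:np.concatenate([fk(q,k)[0]-p for q,p in zip(Q,P)])
r=least_squares(lambda k:np.r_[f(np.r_[0,k,0]),(k[2]-0)*.01],[300,400,0,400,200])
print(r.x,f(np.r_[0,r.x,0]))
k=np.r_[0,r.x,0]
print(R.from_matrix(fk(Q[2],k)[1]).as_euler('xyz'),s["eef_rot"],Q[2],P[2])
E
```

```text
[-144.522  423.919 -240.931  325.82   138.392] [ 72.029 -25.948  25.352  19.341 -28.533   8.729  19.528 -64.854 -34.08 ]
[-2.477  0.01  -1.32 ] [ 3.129  0.665 -2.899] [np.float64(0.34249179603575525), np.float64(-0.06225981393496904), np.float64(2.1743594802394814), np.float64(-0.1354151023571228), np.float64(0.36922046214191345), np.float64(-1.3657706515744026)] [np.float64(418.01781975234104), np.float64(213.69952991286956), np.float64(242.34904143055934)]
```

```bash
cat >> h.py <<'E'
def fk(q,k):
    a,b,h,L1,e,L2,d=k
    Rz=lambda t:R.from_euler('z',t); Ry=lambda t:R.from_euler('y',t)
    A=Rz(q[0]); p=A.apply([a,b,h]); A=A*Ry(q[1]); p=p+A.apply([0,0,L1]); A=A*Ry(q[2]); p=p+A.apply([e,0,L2])
    A=A*Rz(q[3])*Ry(q[4])*Rz(q[5]+math.pi/2); p=p+A.apply([0,0,d]); return p,A.as_matrix()
E
python3 - <<'E'
from h import *
from scipy.optimize import least_squares
s=state()
Q=[[1.156,.3427,1.525,0,1.2754,-.146],[.892,.056,1.833,-.29,1.014,-.541],list(s["joints"])]
P=[[139.263,505.78,226.07],[284.829,352.092,267.091],list(s["tcp_pos"])]
E=[[-3.1401,-.0002,2.8728],[3.093,.351,3.12],s["eef_rot"]]
for sg in (1,-1):
  Qs=[np.array(q)*[1,1,1,sg,1,1] for q in Q]
  f=lambda k:np.concatenate([fk(q,k)[0]-p for q,p in zip(Qs,P)])
  r=least_squares(lambda k:np.r_[f(k),k[0]*.01,k[4]*.01,(k[2]-300)*.003],[0,0,300,400,0,400,200])
  print(sg,r.x,f(r.x))
  for q,e in zip(Qs,E): print(R.from_matrix(fk(q,r.x)[1]).as_euler('xyz'),np.array(e))
E
```

```text
1 [  0.715  76.373 219.639 506.356  44.501 378.206 317.23 ] [ 0.01   0.011  0.049 -0.012 -0.031 -0.045  0.011  0.02  -0.004]
[-3.14  -0.     2.873] [-3.14  -0.     2.873]
[3.094 0.351 3.12 ] [3.093 0.351 3.12 ]
[ 3.129  0.665 -2.899] [ 3.129  0.665 -2.899]
-1 [ 741.796   70.064 -602.555   86.928 -421.769 -388.039 -252.297] [  7.675   1.763  22.386 -10.642   1.849 -24.2     1.487  -2.794   1.823]
[-3.14  -0.     2.873] [-3.14  -0.     2.873]
[ 2.809 -0.122  2.9  ] [3.093 0.351 3.12 ]
[2.849 0.606 3.078] [ 3.129  0.665 -2.899]
```

```bash
cat >> h.py <<'E'
KK=np.array([0.715,76.373,219.639,506.356,44.501,378.206,317.23])
LO=np.array([-2.53,-.77,.04,-1,.28,-3.11]);HI=np.array([2.53,2.02,2.7,4.14,2.66,3.11])
from scipy.optimize import least_squares
def ik(p,Rm,q0):
    def f(q):
        a,A=fk(q,KK); return np.r_[a-np.array(p),300*R.from_matrix(A.T@Rm).as_rotvec()]
    r=least_squares(f,np.clip(q0,LO+1e-3,HI-1e-3),bounds=(LO,HI)); return r.x,np.abs(r.fun).max()
E
python3 - <<'E'
from h import *
c=json.load(open("w1.json"))
print("cap",onz(c,[(298,267)],175.))
b=onz(c,[(190,207),(409,197)],105.);print("bar",b,b.mean(0),"yaw",math.degrees(math.atan2(-(b[1]-b[0])[0],(b[1]-b[0])[1])),np.linalg.norm(b[1]-b[0]))
q0=state()["joints"]
for lean in (32,36,40,44):
    Rt=toolR(math.radians(15),math.radians(lean)); G=np.array([512,223,144.])
    Rs=toolR(math.radians(-7),math.radians(lean)); S=np.array([640,14,199.])
    for nm,g,Rm,d in [("rest standoff",G,Rt,120),("grasp",G,Rt,0),("lift",G+[0,0,110],Rt,0),("seat",S,Rs,0),("seatup",S+[0,0,30],Rs,0),("front",S+Rs@[0,0,0]+[-150,0,30],Rs,0)]:
        print(lean,nm,*ik(g+Rm[:,2]*(19-d),Rm,q0))
E
```

```text
cap [[509.023 220.132 175.   ]]
bar [[544.904 129.76  105.   ]
 [488.464 310.893 105.   ]] [516.684 220.327 105.   ] yaw 17.306698323228563 189.72232279517843
32 rest standoff [ 0.281  0.05   2.041 -0.022  0.492 -1.535] 2.8421709430404007e-13
32 grasp [ 0.281  0.325  2.008 -0.044  0.28  -1.512] 8.814880186890635
32 lift [ 0.278  0.157  1.89  -0.017  0.536 -1.542] 1.7053025658242404e-13
32 seat [-0.09   0.368  1.769 -0.04   0.447 -1.507] 5.625445709905249e-14
32 seatup [-0.09   0.331  1.728 -0.034  0.525 -1.513] 3.410605131648481e-13
32 front [-0.131  0.063  2.082  0.011  0.437 -1.588] 1.1368683772161603e-13
36 rest standoff [ 0.283  0.029  2.118 -0.035  0.366 -1.521] 1.1368683772161603e-13
36 grasp [ 0.29   0.314  2.002 -0.092  0.28  -1.458] 24.45976530841237
36 lift [ 0.279  0.141  1.948 -0.025  0.425 -1.534] 8.952838470577262e-12
36 seat [-0.088  0.356  1.827 -0.061  0.33  -1.486] 1.7053025658242404e-13
36 seatup [-0.088  0.316  1.788 -0.05   0.41  -1.498] 1.7053025658242404e-13
36 front [-0.131  0.05   2.138  0.016  0.326 -1.594] 1.1368683772161603e-13
40 rest standoff [ 0.287  0.012  2.172 -0.062  0.28  -1.491] 5.895577917037563
40 grasp [ 0.318  0.306  1.997 -0.241  0.28  -1.29 ] 38.92614198010004
40 lift [ 0.28   0.129  2.004 -0.038  0.31  -1.521] 5.684341886080802e-14
40 seat [-0.083  0.349  1.848 -0.103  0.28  -1.441] 9.331132753746386
40 seatup [-0.087  0.306  1.847 -0.078  0.292 -1.469] 7.130405234274167e-11
40 front [-0.132  0.035  2.158  0.026  0.28  -1.604] 9.006555959902352
44 rest standoff [ 0.308 -0.008  2.181 -0.158  0.28  -1.383] 22.668879444923657
44 grasp [ 0.428  0.325  2.036 -1.     0.28  -0.445] 40.61233643958996
44 lift [ 0.285  0.118  2.015 -0.068  0.28  -1.488] 11.649495583773374
44 seat [-0.07   0.343  1.84  -0.189  0.28  -1.347] 25.108165400206655
44 seatup [-0.079  0.299  1.846 -0.133  0.28  -1.41 ] 14.516936527999222
44 front [-0.139  0.016  2.157  0.058  0.28  -1.64 ] 23.877070922203405
```

```bash
python3 - <<'E'
from h import *
q0=np.array([.28,.3,2.0,-.04,.3,-1.5])
for dep in (19,12):
  for zz in (143,147):
    G=np.array([514,222,zz])
    o=[]
    for lean in np.arange(26,36,1):
        Rt=toolR(math.radians(16),math.radians(lean)); q,e=ik(G+Rt[:,2]*dep,Rt,q0); o.append((int(lean),round(q[4],3),round(e,2)))
    print(dep,zz,o)
for lean in (30,34,36,38):
    for r in (0,28):
        Rs=toolR(math.radians(-7),math.radians(lean)); q,e=ik(np.array([640,14,200+r])+Rs[:,2]*15,Rs,q0);print(lean,r,q,e)
E
```

```text
19 143 [(26, np.float64(0.387), np.float64(0.0)), (27, np.float64(0.359), np.float64(0.0)), (28, np.float64(0.33), np.float64(0.0)), (29, np.float64(0.3), np.float64(0.0)), (30, np.float64(0.28), np.float64(1.22)), (31, np.float64(0.28), np.float64(5.19)), (32, np.float64(0.28), np.float64(9.16)), (33, np.float64(0.28), np.float64(13.14)), (34, np.float64(0.28), np.float64(17.11)), (35, np.float64(0.28), np.float64(21.09))]
19 147 [(26, np.float64(0.399), np.float64(0.0)), (27, np.float64(0.37), np.float64(0.0)), (28, np.float64(0.341), np.float64(0.0)), (29, np.float64(0.312), np.float64(0.0)), (30, np.float64(0.283), np.float64(0.0)), (31, np.float64(0.28), np.float64(3.62)), (32, np.float64(0.28), np.float64(7.59)), (33, np.float64(0.28), np.float64(11.56)), (34, np.float64(0.28), np.float64(15.53)), (35, np.float64(0.28), np.float64(19.51))]
12 143 [(26, np.float64(0.402), np.float64(0.0)), (27, np.float64(0.373), np.float64(0.0)), (28, np.float64(0.344), np.float64(0.0)), (29, np.float64(0.315), np.float64(0.0)), (30, np.float64(0.285), np.float64(0.0)), (31, np.float64(0.28), n
[... 492 characters left out ...]
, np.float64(0.28), np.float64(9.71)), (34, np.float64(0.28), np.float64(13.71)), (35, np.float64(0.28), np.float64(17.71))]
30 0 [-0.09   0.366  1.738 -0.033  0.514 -1.515] 3.489186901654446e-14
30 28 [-0.09   0.333  1.699 -0.029  0.586 -1.519] 1.7053025658242404e-13
34 0 [-0.089  0.352  1.799 -0.048  0.398 -1.499] 1.1368683772161603e-13
34 28 [-0.089  0.316  1.761 -0.041  0.472 -1.507] 6.9287862368213555e-12
36 0 [-0.088  0.347  1.828 -0.06   0.339 -1.487] 1.7763568394002505e-14
36 28 [-0.088  0.309  1.791 -0.05   0.414 -1.498] 2.2737367544323206e-13
38 0 [-0.088  0.342  1.857 -0.077  0.28  -1.469] 0.028060021424987713
38 28 [-0.088  0.303  1.821 -0.061  0.355 -1.486] 8.100240912723154e-14
```

```bash
cat >> h.py <<'E'
def cyl(p0,p1,r):
    p0=np.array(p0,float);p1=np.array(p1,float);a=(p1-p0)/np.linalg.norm(p1-p0)
    u=np.cross(a,[1,0.3,0.2]);u/=np.linalg.norm(u);v=np.cross(a,u);t=np.linspace(0,2*np.pi,24,endpoint=False)
    c=r*(np.cos(t)[:,None]*u+np.sin(t)[:,None]*v); return np.r_[p0+c,p1+c]
def box(c,s):
    c=np.array(c,float);s=np.array(s,float)/2
    return np.array([c+s*[i,j,k] for i in(-1,1) for j in(-1,1) for k in(-1,1)])
MAN=[cyl([0,-100,0],[0,100,0],14),cyl([0,82,0],[0,100,0],18),cyl([0,-82,0],[0,-100,0],18),box([0,0,38],[26,28,50]),cyl([0,0,60],[0,0,70],8)]+[cyl([0,y,0],[0,y,-72],9) for y in(-40,0,40)]
def place(parts,x,y,z,yaw):
    c,s=math.cos(yaw),math.sin(yaw);M=np.array([[c,-s,0],[s,c,0],[0,0,1]])
    return [p@M.T+[x,y,z] for p in parts]
def render(cal,parts,sc=4):
    m=np.zeros((480*sc,640*sc),np.uint8)
    for p in parts:
        uv=(proj(cal,p)+.5)*sc-.5
        h=cv2.convexHull(uv.astype(np.float32)); cv2.fillConvexPoly(m,np.round(h).astype(np.int32),255)
    return cv2.resize(m,(640,480),interpolation=cv2.INTER_AREA)/255.
def fitmask(cal,mask,parts,x0,z,valid=None):
    from scipy.optimize import minimize
    m=cv2.GaussianBlur(mask.astype(float),(0,0),1.0)
    def f(v):
        r=cv2.GaussianBlur(render(cal,place(parts,v[0],v[1],z,v[2]/100)),(0,0),1.0); d=(r-m)**2
        return (d if valid is None else d*valid).sum()
    b=minimize(f,[x0[0],x0[1],x0[2]*100],method="Nelder-Mead",options=dict(initial_simplex=[[x0[0],x0[1],x0[2]*100],[x0[0]+6,x0[1],x0[2]*100],[x0[0],x0[1]+6,x0[2]*100],[x0[0],x0[1],x0[2]*100+8]],maxiter=80))
    return b.x[0],b.x[1],b.x[2]/100,b.fun
E
python3 - <<'E'
from h import *
import pickle
out={}
for n in ["top","scene","wrist"]:
    im=snapshot(n); c=calibration(n)
    L=masks_of(n,"manifold")
    print(n,[(round(l["confidence"],2),l["box"],l["pixels"].sum()) for l in L])
    m=L[0]["pixels"]; out[n]=(c,im,m)
    v=np.ones((480,640)); 
    if n=="wrist": v[275:]=0
    r=fitmask(c,m,MAN,[512,223,.27],105,v); print(r, math.degrees(r[2]))
    ov=im.copy(); e=render(c,place(MAN,r[0],r[1],105,r[2])); ov[cv2.Canny((e*255).astype(np.uint8),50,150)>0]=(0,0,255); ov[cv2.Canny(m.astype(np.uint8)*255,50,150)>0]=(255,255,0)
    x,y,w,h=map(int,L[0]["box"]); crop(ov,max(0,x-20),max(0,y-20),w+40,h+40,2,f"pics/fit_{n}.png")
pickle.dump(out,open("p1.pkl","wb"))
print(state()["tcp_pos"],state()["clock"])
E
```

```text
top [(0.63, [180.1, 200.3, 86.4, 45.6], np.int64(1359))]
(np.float64(510.5836244308673), np.float64(224.78201004431858), np.float64(0.3032235791528114), np.float64(17.932141880734733)) 17.373431334307146
scene [(0.96, [380.4, 209.3, 55.0, 37.5], np.int64(717))]
(np.float64(511.06578618718595), np.float64(226.70179469236734), np.float64(0.27760722324600695), np.float64(326.23580638376836)) 15.905722254342235
wrist [(0.82, [174.7, 132.3, 247.2, 142.3], np.int64(13680))]
(np.float64(513.3771479080115), np.float64(222.70251585266618), np.float64(0.30956849510582957), np.float64(318.26209905043146)) 17.736968239780314
[416.639 218.388 244.216] 1.5
```

```bash
python3 - <<'E'
import cv2,numpy as np
a=cv2.imread("pics/fit_wrist.png");b=cv2.imread("pics/fit_top.png");
w=max(a.shape[1],b.shape[1]);P=lambda i:cv2.copyMakeBorder(i,0,0,0,w-i.shape[1],cv2.BORDER_CONSTANT)
cv2.imwrite("pics/fit1.png",np.vstack([P(a),P(b)]))
E
```

```text
(no output)
```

View pics/fit1.png

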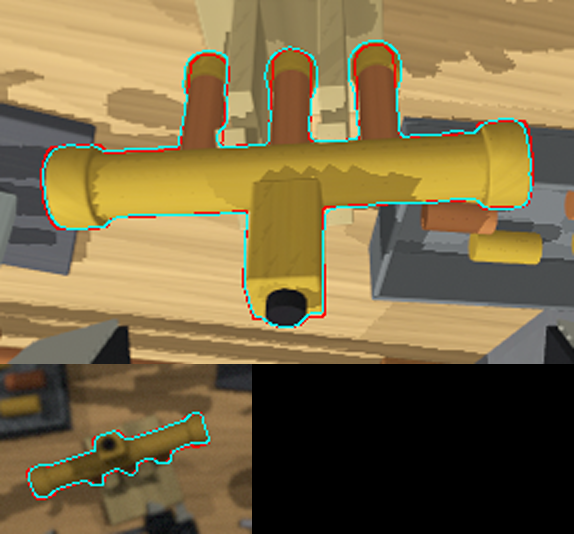

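```bash
cat >> h.py <<'E'
def sync():
    s=state(); setcmd(s["tcp_pos"],R.from_euler('xyz',s["eef_rot"]).as_matrix())
def rows(p,Rm,n=5,w=.0918,ease=False):
    d,r=rel(p,Rm)
    print(np.round(d,4).tolist(),np.round(r,3).tolist())
E
python3 - <<'E'
from h import *
sync(); q0=state()["joints"]
Rt=toolR(math.radians(17.5),math.radians(29.5)); G=np.array([512.8,223.2,144])
for d in (80,0):
    q,e=ik(G+Rt[:,2]*(14-d),Rt,q0); print(q,e)
rows(G+Rt[:,2]*(14-80),Rt)
E
```

```text
[ 0.257  0.14   2.007  0.052  0.48  -1.659] 2.8421709430404007e-13
[ 0.262  0.32   2.009  0.073  0.299 -1.679] 1.8589267467780042e-10
rel total: [-0.023 -0.021  0.072] [-0.018  0.149 -0.057] |d| 0.07810655817858761 deg 9.224355862579593
[-0.0227, -0.0215, 0.0716] [-0.018, 0.149, -0.057]
```

Call:
drive_tool:
  motion: [-0.006, -0.005, 0.018, -0.005, 0.037, -0.014, 0.0918, -0.012, -0.011, 0.036, -0.009, 0.075, -0.029, 0.0918, -0.018, -0.016, 0.054, -0.014, 0.112, -0.043, 0.0918, -0.0227, -0.0215, 0.0716, -0.018, 0.149, -0.057, 0.0918, -0.0227, -0.0215, 0.0716, -0.018, 0.149, -0.057, 0.0918]

```text
clock: 2.0
tcp_pos: [483.5, 213.4, 200.5]
eef_rot: [-3.141, 0.514, -2.837]
ft_force: [-0.1, -0.1, 0.4]
width: 91.6
```

```bash
python3 - <<'E'
from h import *
applied([-0.0227,-0.0215,0.0716,-0.018,0.149,-0.057])
im=snapshot("wrist"); c=wcal(); L=masks_of("wrist","manifold"); m=L[0]["pixels"]
print(L[0]["confidence"],L[0]["box"],state()["tcp_pos"])
v=np.ones((480,640)); v[272:]=0
r=fitmask(c,m,MAN,[512,223,.3],105,v); print(r,math.degrees(r[2]))
ov=im.copy(); e=render(c,place(MAN,r[0],r[1],105,r[2])); ov[cv2.Canny((e*255).astype(np.uint8),50,150)>0]=(0,0,255); ov[cv2.Canny(m.astype(np.uint8)*255,50,150)>0]=(255,255,0)
cv2.imwrite("pics/w2.png",ov)
E
```

```text
t 2.00 cmd [481.832 213.409 201.447] meas [483.486 213.362 200.459] err [ 1.655 -0.048 -0.988] rot err mrad [ 0.406  1.337 -0.033] F [-0.128 -0.13   0.36 ] w 91.6 q [ 0.256  0.145  2.004  0.05   0.48  -1.658]
0.71 [165.4, 132.4, 312.6, 167.1] [481.469 213.179 200.752]
(np.float64(511.8853636474156), np.float64(222.09765734701023), np.float64(0.3064331892404775), np.float64(419.59575783007136)) 17.55732844621303
```

View pics/w2.png

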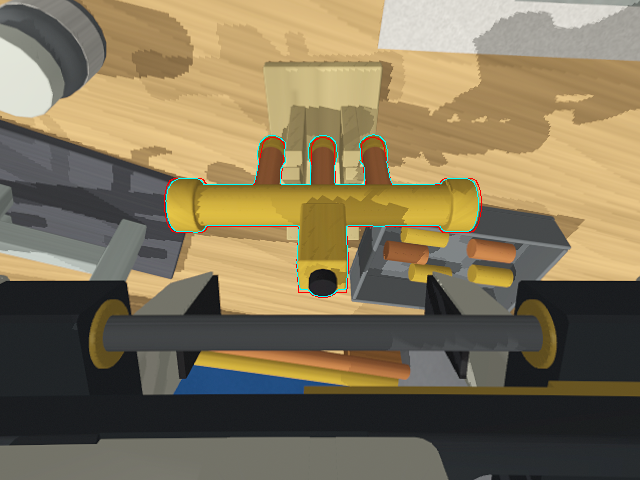

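```bash
python3 - <<'E'
from h import *
Rt=toolR(math.radians(17.5),math.radians(29.5)); G=np.array([512,222.4,144])
rows(G+Rt[:,2]*14,Rt)
E
```

```text
rel total: [ 0.001 -0.     0.079] [-0.     0.    -0.001] |d| 0.07950518387788899 deg 0.04105340343994857
[0.0009, -0.0005, 0.0795] [-0.0, 0.0, -0.001]
```

Call:
drive_tool:
  motion: [0.0005, 0, 0.022, 0, 0, 0, 0.0918, 0.001, 0, 0.045, 0, 0, 0, 0.0918, 0.001, 0, 0.065, 0, 0, 0, 0.0918, 0.001, 0, 0.0795, 0, 0, 0, 0.0918, 0.001, 0, 0.0795, 0, 0, 0, 0.0918]

```text
clock: 2.6
tcp_pos: [517.3, 224.4, 130.3]
eef_rot: [-3.141, 0.513, -2.837]
ft_force: [0.2, -0.3, -0.1]
width: 91.9
```

```bash
python3 - <<'E'
from h import *
applied([0.001,0,0.0795,0,0,0])
im=snapshot("wrist");cv2.imwrite("pics/w3.png",im);cv2.imwrite("pics/s3.png",snapshot("scene")[180:300,300:480].repeat(3,0).repeat(3,1))
E
```

```text
t 2.60 cmd [518.363 224.892 131.77 ] meas [517.315 224.416 130.288] err [-1.048 -0.476 -1.482] rot err mrad [ 0.127  2.424 -0.133] F [ 0.162 -0.333 -0.088] w 91.9 q [ 0.261  0.321  2.013  0.072  0.297 -1.678]
```

View pics/w3.png

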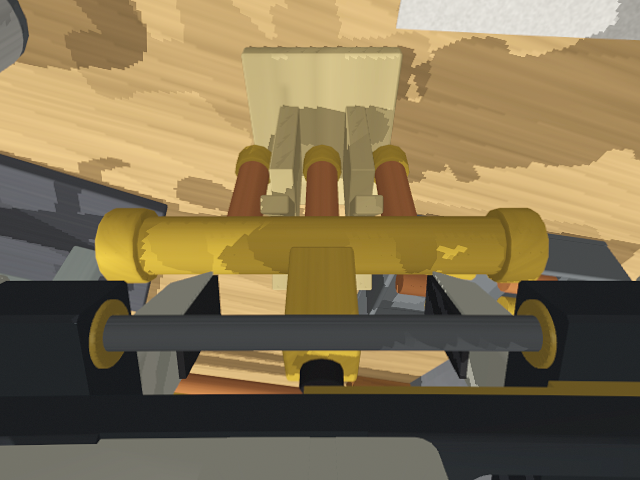

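View pics/s3.png

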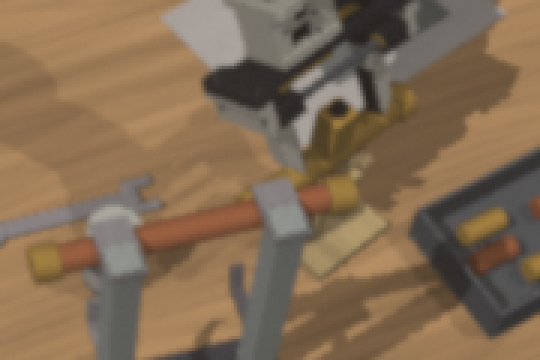

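Call:
drive_tool:
  motion: [0, 0, 0, 0, 0, 0, 0.02, 0, 0, 0, 0, 0, 0, 0.02, 0, 0, 0, 0, 0, 0, 0.02, 0, 0, 0, 0, 0, 0, 0.02, 0, 0, 0, 0, 0, 0, 0.02]
  squeeze: 45

```text
clock: 3.2
tcp_pos: [518.7, 223.7, 131.6]
eef_rot: [-3.141, 0.515, -2.838]
ft_force: [-0.3, 0.1, -0.8]
width: 56.6
```

```bash
python3 - <<'E'
from h import *
applied([0,0,0,0,0,0])
Rt=toolR(math.radians(17.5),math.radians(29.5)); p,_=getcmd(); rows(p+[0,0,110],Rt)
im=snapshot("wrist");cv2.imwrite("pics/w4.png",im)
E
```

```text
t 3.20 cmd [518.363 224.892 131.77 ] meas [518.665 223.663 131.604] err [ 0.302 -1.228 -0.166] rot err mrad [ 1.019 -0.131  0.759] F [-0.252  0.071 -0.824] w 56.6 q [ 0.259  0.319  2.011  0.073  0.297 -1.679]
rel total: [-0.054 -0.    -0.096] [-0.     0.    -0.001] |d| 0.11 deg 0.04105340343994857
[-0.0542, -0.0, -0.0957] [-0.0, 0.0, -0.001]
```

View pics/w4.png

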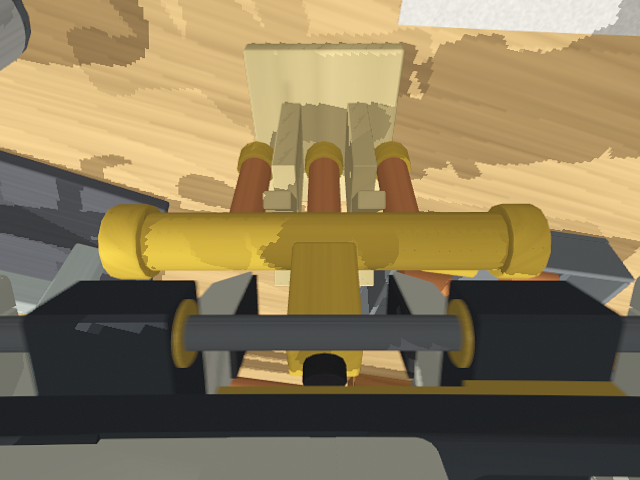

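Still closing (70 mm/s); another call.

Call:
drive_tool:
  motion: [0, 0, 0, 0, 0, 0, 0.02, 0, 0, 0, 0, 0, 0, 0.02, 0, 0, 0, 0, 0, 0, 0.02, 0, 0, 0, 0, 0, 0, 0.02, 0, 0, 0, 0, 0, 0, 0.02]

```text
clock: 3.75
tcp_pos: [518.6, 223.8, 131.4]
eef_rot: [-3.141, 0.515, -2.837]
ft_force: [-0.4, 0.3, 0.0]
width: 27.9
```

```bash
python3 - <<'E'
from h import *
applied([0,0,0,0,0,0])
im=snapshot("wrist");cv2.imwrite("pics/w5.png",im)
E
```

```text
t 3.75 cmd [518.363 224.892 131.77 ] meas [518.619 223.784 131.379] err [ 0.256 -1.108 -0.392] rot err mrad [0.892 0.207 0.473] F [-0.448  0.349  0.011] w 27.9 q [ 0.26   0.32   2.011  0.073  0.297 -1.679]
```

View pics/w5.png

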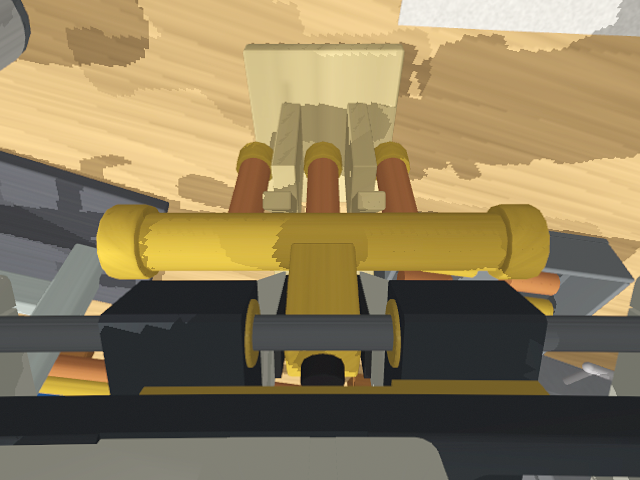

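Call:
drive_tool:
  motion: [-0.0054, 0, -0.0096, 0, 0, 0, 0.02, -0.0163, 0, -0.0287, 0, 0, 0, 0.02, -0.0298, 0, -0.0526, 0, 0, 0, 0.02, -0.0434, 0, -0.0766, 0, 0, 0, 0.02, -0.0542, 0, -0.0957, 0, 0, 0, 0.02]

```text
clock: 4.3
tcp_pos: [517.5, 223.4, 241.2]
eef_rot: [-3.141, 0.512, -2.838]
ft_force: [1.2, 0.1, -5.9]
width: 28.2
```

```bash
python3 - <<'E'
from h import *
applied([-.0542,0,-.0957,0,0,0])
im=snapshot("wrist");cv2.imwrite("pics/w6.png",im)
Rs=toolR(math.radians(-7.2),math.radians(33.5)); xs=np.array([.992,-.125,0])
# pre-pose : tool at 150 mm before seat, raise 40
p=np.array([640.4,13.9,0])-150*xs; p[2]=160+40+39; print(p)
rows(p+Rs[:,2]*14,Rs); print(ik(p+Rs[:,2]*14,Rs,state()["joints"]))
E
```

```text
t 4.30 cmd [518.381 224.912 241.753] meas [517.54  223.445 241.18 ] err [-0.841 -1.467 -0.573] rot err mrad [0.909 3.57  0.693] F [ 1.199  0.108 -5.86 ] w 28.2 q [ 0.26   0.156  1.857  0.036  0.618 -1.639]
[491.6   32.65 239.  ]
rel total: [ 0.073 -0.179 -0.025] [ 0.225 -0.068  0.367] |d| 0.19470840488805885 deg 24.976832684569338
[0.0734, -0.1786, -0.025] [0.225, -0.068, 0.367]
(array([-0.07 ,  0.039,  2.076, -0.071,  0.444, -1.46 ]), np.float64(1.9895196601282805e-13))
```

View pics/w6.png

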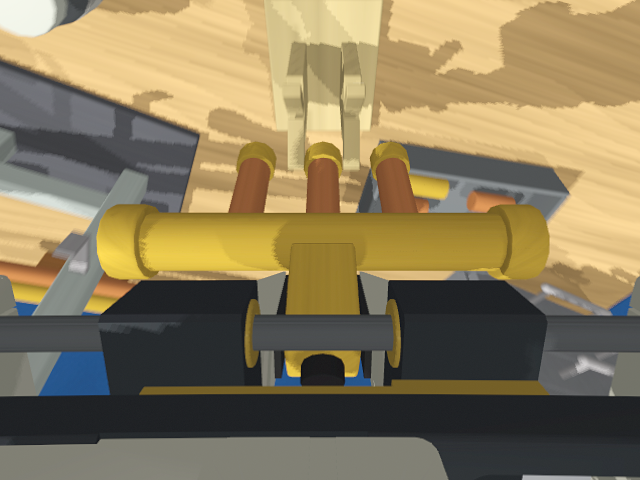

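Call:
drive_tool:
  motion: [0.012, -0.03, -0.004, 0.038, -0.011, 0.062, 0.02, 0.03, -0.074, -0.01, 0.095, -0.028, 0.154, 0.02, 0.048, -0.118, -0.016, 0.15, -0.045, 0.245, 0.02, 0.064, -0.155, -0.022, 0.196, -0.059, 0.32, 0.02, 0.0734, -0.1786, -0.025, 0.225, -0.068, 0.367, 0.02]

```text
clock: 4.85
tcp_pos: [496.7, 28.7, 224.2]
eef_rot: [-3.14, 0.579, 3.011]
ft_force: [-0.2, 0.3, -7.1]
width: 27.5
```

```bash
python3 - <<'E'
from h import *
applied([0.0734,-0.1786,-0.025,0.225,-0.068,0.367])
s=state(); im=snapshot("wrist");c=wcal();print(s["tcp_pos"],state()["tcp_pos"]);cv2.imwrite("pics/w7.png",im)
json.dump({k:np.array(v).tolist() for k,v in c.items()},open("w7.json","w"))
E
```

```text
t 4.85 cmd [499.294  31.678 227.372] meas [496.705  28.69  224.243] err [-2.589 -2.987 -3.129] rot err mrad [3.747 5.504 3.904] F [-0.175  0.319 -7.131] w 27.5 q [-0.077  0.04   2.081 -0.072  0.443 -1.461]
[496.705  28.69  224.243] [496.519  27.085 223.847]
```

View pics/w7.png

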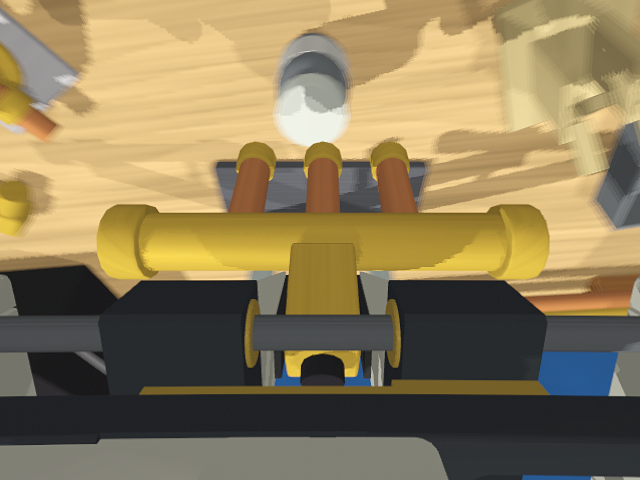

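```bash
python3 - <<'E'
from h import *
s=state();print(s["tcp_pos"],s["eef_rot"],s["clock"])
PIPE=[cyl([10,-115,146],[10,115,146],11)]
ims={"top":cv2.imread("pics/top0.png"),"scene":cv2.imread("pics/scene0.png")}
for n in ims:
    c=calibration(n); im=ims[n]; hsv=cv2.cvtColor(im,cv2.COLOR_BGR2HSV)
    # orange copper pixels near expected
    ex=render(c,place([cyl([10,-110,146],[10,110,146],20)],640.4,13.9,160,-.126))>0
    o=(hsv[...,0]<12)&(hsv[...,1]>130)&ex
    posts=render(c,place([box([32,60,167-160+0],[26,26,330]),box([32,-60,7],[26,26,330])],640.4,13.9,160,-.126))>0
    ys,xs=np.nonzero(o); print(n,o.sum(),xs.min(),xs.max())
    # fit axis line by PCA -> endpoints
    P=np.c_[xs,ys].astype(float); vx,vy,x0,y0=cv2.fitLine(P.astype(np.float32),cv2.DIST_HUBER,0,.01,.01).ravel()
    t=(P-[x0,y0])@[vx,vy]; a=np.array([[x0,y0]])+np.array([[t.min()-.5],[t.max()+.5]])*[vx,vy]
    w=onz(c,a,306.); d=w[1]-w[0]; d=d if d[1]>0 else -d
    yaw=math.atan2(-d[0],d[1]); mid=w.mean(0); print(w,"len",np.linalg.norm(d),"yaw",math.degrees(yaw),"mid",mid,"seat",mid[:2]-10*np.array([math.cos(yaw),math.sin(yaw)]))
    ov=im.copy(); ov[o]=(0,255,0); x,y=int(x0),int(y0); crop(ov,x-100,y-70,200,140,3,f"pics/pipe_{n}.png")
c=json.load(open("w7.json"))
print("foot front edge",onz(c,[(218,163),(428,163)],10.))
E
```

```text
[496.519  27.085 223.847] [-3.139  0.578  3.01 ] 4.9
top 491 261 363
[[662.201 110.164 306.   ]
 [636.681 -86.792 306.   ]] len 198.60237711278805 yaw -7.382587959036644 mid [649.441  11.686 306.   ] seat [639.524  12.971]
scene 501 320 409
[[639.9   -84.582 306.   ]
 [664.067 113.964 306.   ]] len 200.01153890193595 yaw -6.939768353220909 mid [651.983  14.691 306.   ] seat [642.057  15.899]
foot front edge [[578.891 -90.29   10.   ]
 [606.149 118.27   10.   ]]
```

View pics/pipe_top.png

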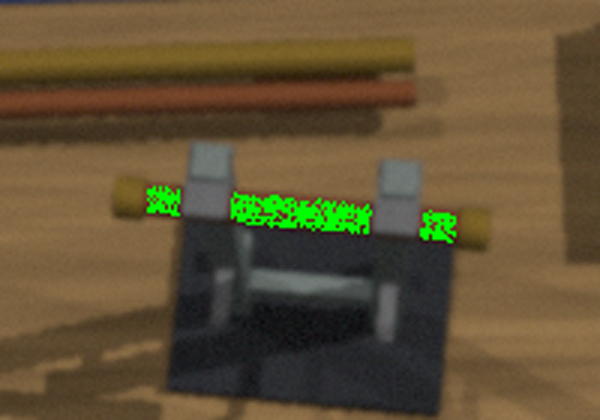

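View pics/pipe_scene.png

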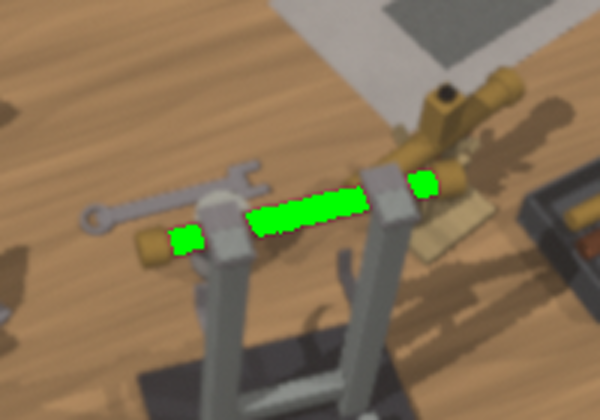

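```bash
python3 - <<'E'
from h import *
print(state()["tcp_pos"],state()["dq"]);c=wcal(); im=snapshot("wrist");print(state()["tcp_pos"],state()["eef_rot"]);c2=wcal();print(c["pose"][:3,3],c2["pose"][:3,3]);cv2.imwrite("pics/w8.png",im)
json.dump({k:np.array(v).tolist() for k,v in c2.items()},open("w8.json","w"))
e=render(c2,place(MAN,0,0,0,0))
im2=im.copy()
for yaw in [-7.15]:
    X,Y=640.8,14.4
    for p in place([box([32,60,7],[24,24,320]),box([32,-60,7],[24,24,320]),box([0,60,-14],[40,12,1]),box([0,-60,-14],[40,12,1]),cyl([10,-115,146],[10,115,146],11)],X,Y,160,math.radians(yaw)):
        h=cv2.convexHull(proj(c2,p).astype(np.float32)).astype(int); cv2.polylines(im2,[h],True,(0,0,255),1)
    f=place([np.array([[-48,-110,-150],[-48,110,-150],[102,110,-150],[102,-110,-150]])],X,Y,160,math.radians(yaw))[0]
    cv2.polylines(im2,[proj(c2,f).astype(int)],True,(255,0,255),1)
cv2.imwrite("pics/w8o.png",im2)
E
```

```text
[496.519  27.085 223.847] [ 0.056  0.014 -0.032  0.029  0.037 -0.026]
[496.978  28.52  224.201] [-3.14   0.578  3.012]
[351.419  46.454 317.349] [351.841  47.451 317.717]h.py:72: RuntimeWarning: invalid value encountered in cast
  h=cv2.convexHull(uv.astype(np.float32)); cv2.fillConvexPoly(m,np.round(h).astype(np.int32),255)
```

View pics/w8o.png

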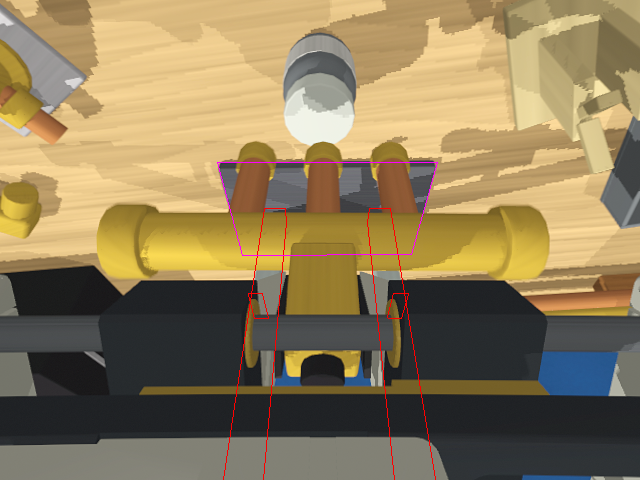

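```bash
cat >> h.py <<'E'
SEAT=[640.8,14.4,math.radians(-7.15)]
def seatpose(xa,ya,za,lean,grip=39.,dep=14.,lean0=29.5):
    yaw=SEAT[2]; xs=np.array([math.cos(yaw),math.sin(yaw),0]); ys=np.array([-math.sin(yaw),math.cos(yaw),0]); z=np.array([0,0,1.])
    t=math.radians(lean-lean0); Rm=toolR(yaw,math.radians(lean))
    G=np.array([SEAT[0],SEAT[1],160])+xa*xs+ya*ys+za*z+grip*(-math.sin(t)*xs+math.cos(t)*z)
    return G+dep*Rm[:,2],Rm
E
python3 - <<'E'
from h import *
print(state()["tcp_pos"],getcmd()[0])
p,Rm=seatpose(-70,0,26,34); rows(p,Rm); print(ik(p,Rm,state()["joints"]))
p,Rm=seatpose(-4,0,26,34);print(ik(p,Rm,state()["joints"]))
E
```

```text
[496.978  28.52  224.201] [499.294  31.678 227.372]
rel total: [-0.057  0.001  0.054] [-0.001 -0.009 -0.001] |d| 0.07860125156001423 deg 0.5267814763256121
[-0.0567, 0.0005, 0.0544] [-0.001, -0.009, -0.001]
(array([-0.08 ,  0.196,  1.939, -0.062,  0.414, -1.476]), np.float64(2.2737367544323206e-13))
(array([-0.086,  0.308,  1.781, -0.048,  0.46 , -1.495]), np.float64(3.718199985616264e-12))
```

Call:
drive_tool:
  motion: [-0.015, 0, 0.014, 0, -0.002, 0, 0.02, -0.034, 0, 0.033, 0, -0.005, 0, 0.02, -0.05, 0, 0.048, 0, -0.009, 0, 0.02, -0.057, 0.0005, 0.0545, -0.001, -0.009, -0.001, 0.02, -0.057, 0.0005, 0.0545, -0.001, -0.009, -0.001, 0.02]

```text
clock: 5.45
tcp_pos: [576.2, 21.6, 211.3]
eef_rot: [-3.141, 0.59, 3.017]
ft_force: [0.3, -0.4, -6.5]
width: 28.0
```

```bash
python3 - <<'E'
from h import *
applied([-.057,.0005,.0545,-.001,-.009,-.001])
im=snapshot("wrist");c=wcal();cv2.imwrite("pics/w9.png",im);s=snapshot("scene");crop(s,290,170,180,180,3.3,"pics/s9.png")
s=state();print(s["tcp_pos"],s["clock"],s["dq"])
E
```

```text
t 5.45 cmd [576.351  22.446 213.352] meas [576.228  21.589 211.258] err [-0.123 -0.857 -2.095] rot err mrad [0.779 3.438 0.12 ] F [ 0.25  -0.43  -6.517] w 28.0 q [-0.082  0.2    1.938 -0.06   0.414 -1.48 ]
[575.103  21.726 211.796] 5.55 [-0.001 -0.02   0.007 -0.002 -0.001 -0.   ]
```

View pics/s9.png

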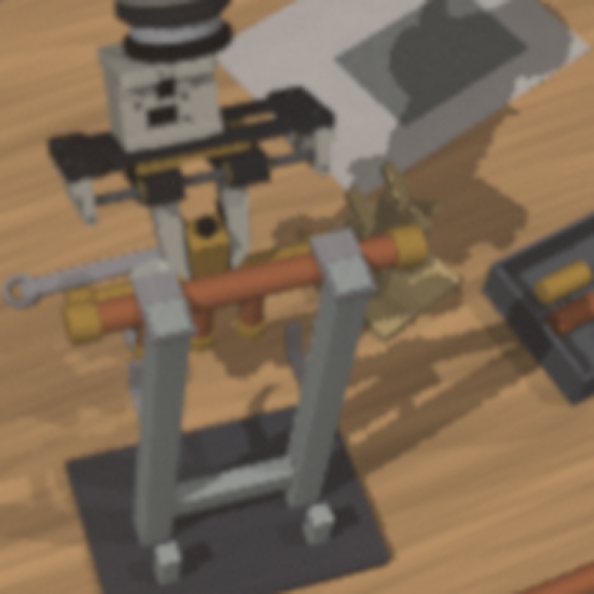

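View pics/w9.png

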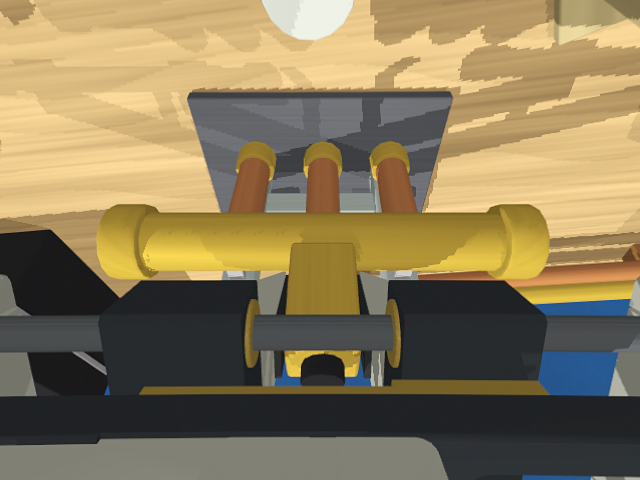

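```bash
python3 - <<'E'
from h import *
c=wcal();X,Y,yaw=SEAT
for z in (-150,-148):
    f=place([np.array([[-48,-110,z],[-48,110,z],[-43,-110,z],[-43,110,z]],float)],X,Y,160,yaw)[0]; print(proj(c,f))
im=cv2.imread("pics/w9.png"); crop(im,170,70,300,150,2.5,"pics/w9c.png")
w=onz(c,[(189,94),(452,94)],10.);print(w,w.mean(0),np.linalg.norm(w[1]-w[0]))
# predicted manifold in view
p,Rm=getcmd(); s=state(); 
def manpts(tcp,Rm,dep=14,grip=39,lean0=29.5):
    G=tcp-dep*Rm[:,2]; l=math.radians(lean0)
    zm=-(math.cos(l)*Rm[:,2]+math.sin(l)*Rm[:,0]); xm=math.sin(l)*Rm[:,2]-math.cos(l)*Rm[:,0]
    M=np.c_[xm,np.cross(zm,xm),zm]; return G-grip*zm,M
o,M=manpts(np.array(s["tcp_pos"]),R.from_euler('xyz',s["eef_rot"]).as_matrix())
print(o); print(M)
ov=im.copy()
for q in MAN:
    h=cv2.convexHull(proj(c,q@M.T+o).astype(np.float32)).astype(int); cv2.polylines(ov,[h],True,(0,0,255),1)
cv2.imwrite("pics/w9o.png",ov)
E
```

```text
[[189.909  92.754]
 [458.229  93.2  ]
 [191.512  98.383]
 [456.57   98.826]]
[[189.363  94.038]
 [458.781  94.486]
 [190.979  99.674]
 [457.109 100.118]]
[[580.449 -89.935  10.   ]
 [606.931 124.572  10.   ]] [593.69   17.319  10.   ] 216.1358686467099
[570.279  22.315 184.538]
[[ 0.989  0.124 -0.074]
 [-0.124  0.992  0.01 ]
 [ 0.075 -0.001  0.997]]
```

View pics/w9o.png

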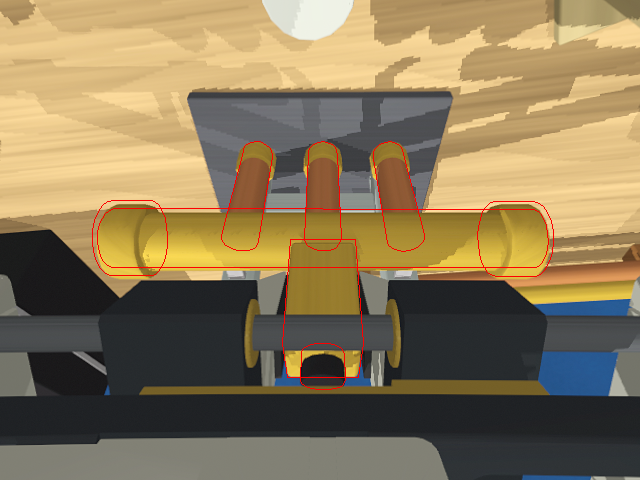

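View pics/w9c.png

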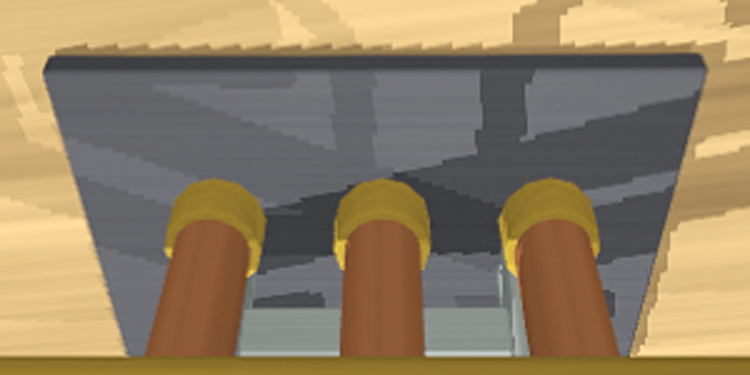

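```bash
python3 - <<'E'
from h import *
im=cv2.imread("pics/w9.png"); crop(im,200,180,250,120,3.2,"pics/w9d.png")
c=wcal();X,Y,yaw=SEAT
for nm,b in [("lipL tip",[[-30,54,8],[-30,66,8]]),("lipR tip",[[-30,-66,8],[-30,-54,8]]),("lip floorL",[[-20,54,-14],[-20,66,-14]]),("lip floorR",[[-20,-66,-14],[-20,-54,-14]]),("postL",[[20,48,0],[20,72,0]]),("postR",[[20,-72,0],[20,-48,0]])]:
    print(nm,proj(c,place([np.array(b,float)],X,Y,160,yaw)[0]).round(0).tolist())
E
```

```text
lipL tip [[416.0, 262.0], [436.0, 262.0]]
lipR tip [[213.0, 261.0], [233.0, 261.0]]
lip floorL [[407.0, 243.0], [426.0, 243.0]]
lip floorR [[222.0, 243.0], [241.0, 243.0]]
postL [[392.0, 295.0], [426.0, 295.0]]
postR [[222.0, 294.0], [256.0, 294.0]]
```

View pics/w9d.png

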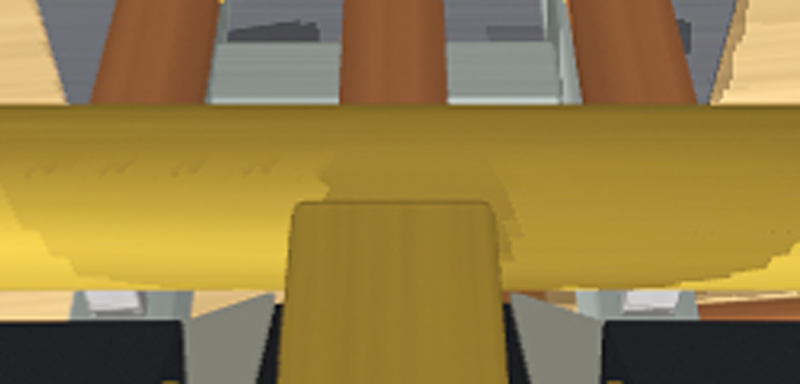

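```bash
python3 - <<'E'
from h import *
for xa in (-60,-40,-20,-4):
    p,Rm=seatpose(xa,-2,28,34); rows(p,Rm)
E
```

```text
rel total: [-0.009 -0.002  0.004] [ 0. -0.  0.] |d| 0.010098984165559363 deg 0.032652231891463906
[-0.0091, -0.002, 0.0038] [0.0, -0.0, 0.0]
rel total: [-0.026 -0.002  0.015] [ 0. -0.  0.] |d| 0.029845153273182816 deg 0.032652231891463906
[-0.0257, -0.002, 0.015] [0.0, -0.0, 0.0]
rel total: [-0.042 -0.002  0.026] [ 0. -0.  0.] |d| 0.04979434572944329 deg 0.032652231891463906
[-0.0423, -0.002, 0.0262] [0.0, -0.0, 0.0]
rel total: [-0.056 -0.002  0.035] [ 0. -0.  0.] |d| 0.06577592128432841 deg 0.032652231891463906
[-0.0556, -0.002, 0.0351] [0.0, -0.0, 0.0]
```

Call:
drive_tool:
  motion: [-0.005, -0.001, 0.002, 0, 0, 0, 0.02, -0.013, -0.002, 0.007, 0, 0, 0, 0.02, -0.021, -0.002, 0.012, 0, 0, 0, 0.02, -0.0257, -0.002, 0.015, 0, 0, 0, 0.02, -0.0257, -0.002, 0.015, 0, 0, 0, 0.02]

```text
clock: 6.05
tcp_pos: [606.6, 15.4, 215.2]
eef_rot: [-3.141, 0.594, 3.016]
ft_force: [-0.1, -0.2, -5.7]
width: 28.0
```

```bash
python3 - <<'E'
from h import *
applied([-.0257,-.002,.015,0,0,0])
im=snapshot("wrist");cv2.imwrite("pics/w10.png",im)
s=snapshot("scene");crop(s,300,190,140,110,5,"pics/s10.png")
s=state();print(s["tcp_pos"],s["clock"])
p,Rm=seatpose(-4,-2,28,34); rows(p,Rm)
E
```

```text
t 6.05 cmd [605.568  16.782 215.283] meas [606.593  15.364 215.189] err [ 1.025 -1.417 -0.094] rot err mrad [ 1.104 -0.71   0.74 ] F [-0.095 -0.232 -5.687] w 28.0 q [-0.09   0.246  1.865 -0.047  0.437 -1.499]
[605.42   15.567 214.622] 6.15
rel total: [-0.03  0.    0.02] [ 0. -0.  0.] |d| 0.03602305394978924 deg 0.032652231891463906
[-0.0299, 0.0, 0.0201] [0.0, -0.0, 0.0]
```

View pics/s10.png

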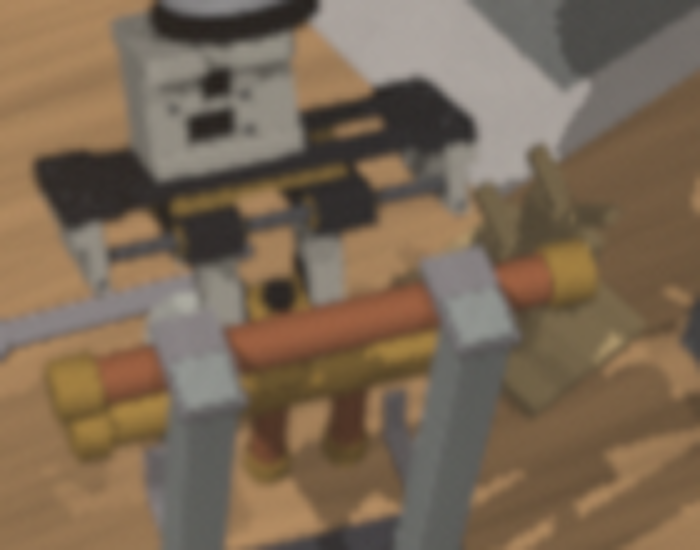

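View pics/w10.png

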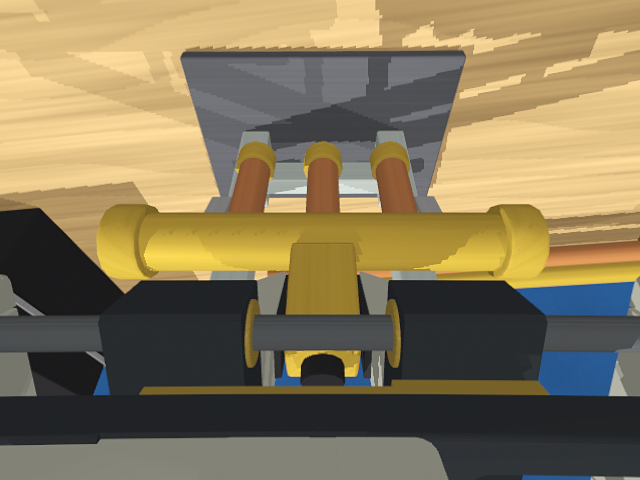

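Call:
drive_tool:
  motion: [-0.006, 0, 0.004, 0, 0, 0, 0.02, -0.015, 0, 0.01, 0, 0, 0, 0.02, -0.024, 0, 0.016, 0, 0, 0, 0.02, -0.03, 0, 0.02, 0, 0, 0, 0.02, -0.03, 0, 0.02, 0, 0, 0, 0.02]

```text
clock: 6.65
tcp_pos: [642.6, 10.8, 215.2]
eef_rot: [-3.141, 0.594, 3.016]
ft_force: [-0.5, -0.7, -5.8]
width: 27.7
```

```bash
python3 - <<'E'
from h import *
applied([-.03,0,.02,0,0,0])
im=snapshot("wrist");cv2.imwrite("pics/w11.png",im)
s=snapshot("scene");crop(s,300,190,140,110,5,"pics/s11.png")
s=state();print(s["tcp_pos"],s["clock"])
for a in [(-4,-2,15,32),(-3,-2,5,30)]:
    p,Rm=seatpose(*a); rows(p,Rm)
E
```

```text
t 6.65 cmd [641.345  12.314 215.473] meas [642.638  10.802 215.205] err [ 1.293 -1.511 -0.268] rot err mrad [ 1.125 -0.681  0.696] F [-0.522 -0.706 -5.79 ] w 27.7 q [-0.093  0.307  1.776 -0.041  0.465 -1.507]
[641.247  11.074 214.687] 6.75
rel total: [0.007 0.    0.012] [0.    0.035 0.   ] |d| 0.013414081046774823 deg 1.9915202573635047
[0.0067, 0.0, 0.0116] [0.0, 0.035, 0.0]
rel total: [0.011 0.    0.021] [0.   0.07 0.  ] |d| 0.023771294242493746 deg 3.9913956834242894
[0.0108, 0.0, 0.0212] [0.0, 0.07, 0.0]
```

View pics/s11.png

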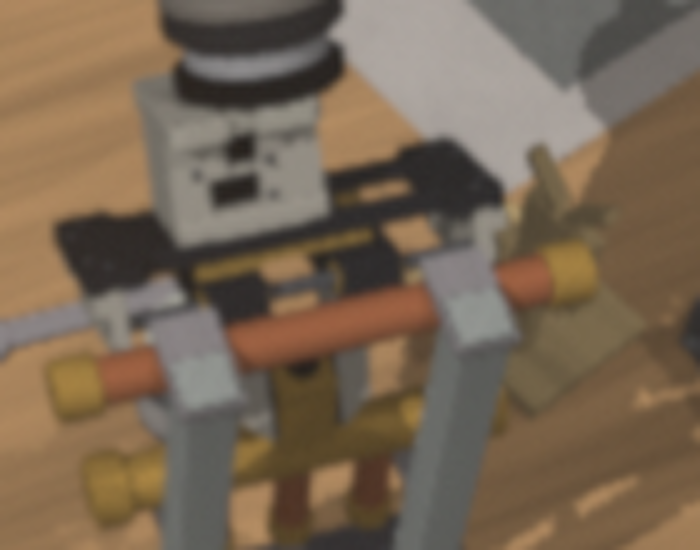

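View pics/w11.png

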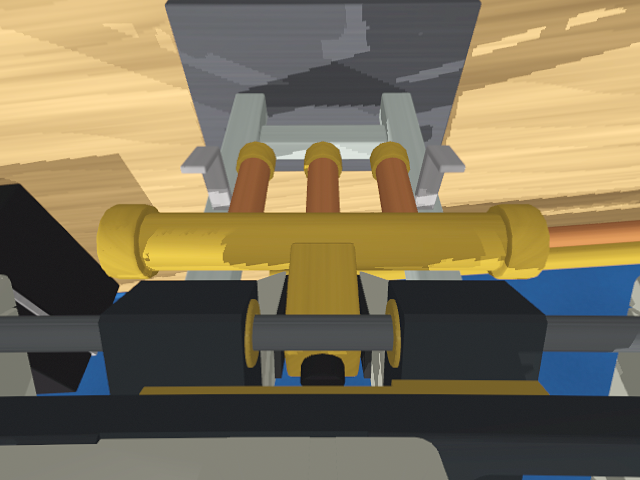

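```bash
python3 - <<'E'
from h import *
im=cv2.imread("pics/w11.png"); crop(im,170,130,150,90,5,"pics/w11c.png")
c=wcal()
X,Y,yaw=SEAT
for nm,b in [("lipR tip",[[-30,-66,8],[-30,-54,8]]),("lipR floor",[[-20,-66,-14],[-20,-54,-14]]),("floor post",[[20,-66,-14],[20,-54,-14]]),("lipL tip",[[-30,54,8],[-30,66,8]])]:
    print(nm,proj(c,place([np.array(b,float)],X,Y,160,yaw)[0]).round(1).tolist())
E
```

```text
lipR tip [[187.6, 170.1], [213.6, 170.2]]
lipR floor [[202.4, 157.3], [225.5, 157.4]]
floor post [[218.3, 210.7], [238.4, 210.8]]
lipL tip [[446.6, 170.4], [472.6, 170.4]]
```

View pics/w11c.png

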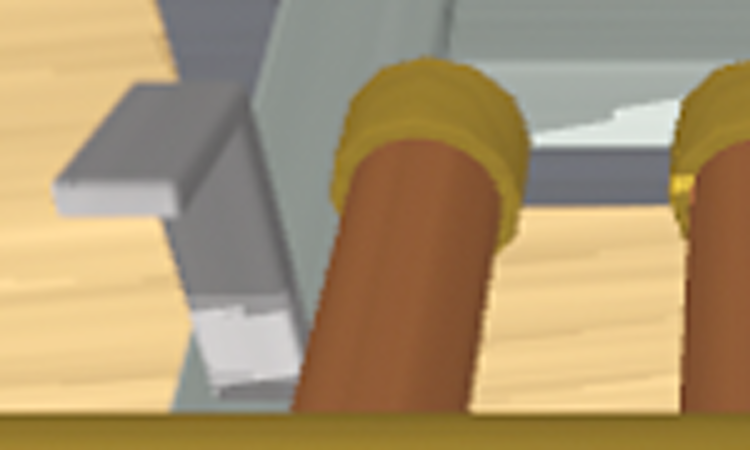

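Call:
drive_tool:
  motion: [0.003, 0, 0.005, 0, 0.015, 0, 0.02, 0.0055, 0, 0.01, 0, 0.032, 0, 0.02, 0.008, 0, 0.0155, 0, 0.05, 0, 0.02, 0.0108, 0, 0.0212, 0, 0.07, 0, 0.02, 0.0108, 0, 0.0212, 0, 0.07, 0, 0.02]

```text
clock: 7.25
tcp_pos: [644.4, 10.6, 190.5]
eef_rot: [-3.141, 0.521, 3.016]
ft_force: [-0.7, -0.1, -5.8]
width: 27.4
```

```bash
python3 - <<'E'
from h import *
applied([.0108,0,.0212,0,.07,0])
im=snapshot("wrist");cv2.imwrite("pics/w12.png",im)
s=state();print(s["tcp_pos"],s["clock"],s["ft_force"],s["ft_torque"])
for a in [(-2,-2,0,29.5),(-2,-2,-3,29.5)]:
    p,Rm=seatpose(*a); rows(p,Rm)
E
```

```text
t 7.25 cmd [644.221  11.955 191.858] meas [644.357  10.585 190.464] err [ 0.137 -1.371 -1.393] rot err mrad [1.089 2.184 0.739] F [-0.71  -0.057 -5.828] w 27.4 q [-0.095  0.358  1.739 -0.032  0.524 -1.517]
[644.38   10.652 190.932] 7.3 [ 0.337 -0.531 -6.855] [0.112 0.824 0.034]
rel total: [ 0.001 -0.     0.005] [0.    0.008 0.   ] |d| 0.005182343913905514 deg 0.4815960609793398
[0.0015, -0.0, 0.005] [0.0, 0.008, 0.0]
rel total: [ 0.003 -0.     0.008] [0.    0.008 0.   ] |d| 0.00813093498838615 deg 0.4815960609793398
[0.003, -0.0, 0.0076] [0.0, 0.008, 0.0]
```

View pics/w12.png

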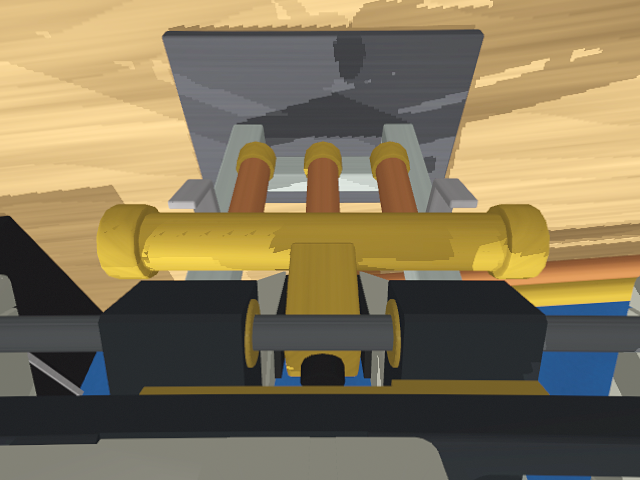

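Call:
drive_tool:
  motion: [0.0005, 0, 0.0015, 0, 0.004, 0, 0.02, 0.001, 0, 0.003, 0, 0.008, 0, 0.02, 0.0015, 0, 0.004, 0, 0.008, 0, 0.02, 0.0018, 0, 0.005, 0, 0.008, 0, 0.02, 0.0018, 0, 0.005, 0, 0.008, 0, 0.02]

```text
clock: 7.8
tcp_pos: [645.3, 10.6, 186.5]
eef_rot: [-3.141, 0.516, 3.017]
ft_force: [-0.4, 0.5, -5.8]
width: 27.6
```

```bash
python3 - <<'E'
from h import *
applied([.0018,0,.005,0,.008,0])
s=state();print(s["tcp_pos"],s["clock"],s["ft_force"],s["ft_torque"])
for a in [(-2,-2,-2,29.5),(-2,-2,-4,29.5)]:
    p,Rm=seatpose(*a); rows(p,Rm)
E
```

```text
t 7.80 cmd [645.153  11.839 186.627] meas [645.269  10.592 186.524] err [ 0.116 -1.247 -0.103] rot err mrad [ 0.951 -0.435  0.576] F [-0.362  0.503 -5.772] w 27.6 q [-0.095  0.365  1.737 -0.031  0.524 -1.517]
[645.269  10.592 186.524] 7.8 [-0.362  0.503 -5.772] [0.103 0.793 0.01 ]
rel total: [ 0.001 -0.     0.002] [0. 0. 0.] |d| 0.0018301313392285882 deg 0.03850799815151267
[0.0007, -0.0, 0.0017] [0.0, 0.0, 0.0]
rel total: [ 0.002 -0.     0.003] [0. 0. 0.] |d| 0.003820716416739512 deg 0.03850799815151267
[0.0017, -0.0, 0.0034] [0.0, 0.0, 0.0]
```

Not yet in contact; continue down 3 mm more in slow rows.

Call:
drive_tool:
  motion: [0.0003, 0, 0.0006, 0, 0, 0, 0.02, 0.0006, 0, 0.0012, 0, 0, 0, 0.02, 0.0009, 0, 0.0017, 0, 0, 0, 0.02, 0.0012, 0, 0.0022, 0, 0, 0, 0.02, 0.0012, 0, 0.0022, 0, 0, 0, 0.02]

```text
clock: 8.3
tcp_pos: [645.8, 10.6, 186.4]
eef_rot: [-3.141, 0.519, 3.017]
ft_force: [-8.7, 0.9, 7.7]
width: 27.8
```

```bash
python3 - <<'E'
from h import *
applied([.0012,0,.0022,0,0,0])
im=snapshot("wrist");cv2.imwrite("pics/w13.png",im);s=snapshot("scene");crop(s,300,190,140,110,5,"pics/s13.png")
s=state();print(s["tcp_pos"],s["clock"],s["ft_force"],s["ft_torque"])
E
```

```text
t 8.30 cmd [645.192  11.834 184.121] meas [645.808  10.571 186.384] err [ 0.616 -1.263  2.263] rot err mrad [ 0.932 -3.842  0.301] F [-8.734  0.883  7.677] w 27.8 q [-0.094  0.366  1.739 -0.032  0.519 -1.517]
[645.835  10.54  186.407] 8.4 [-8.655  0.706  7.921] [ 0.013  1.342 -0.075]
```

View pics/w13.png

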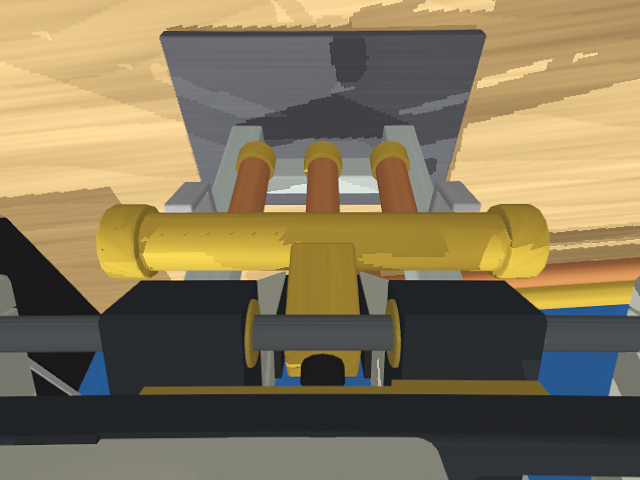

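View pics/s13.png

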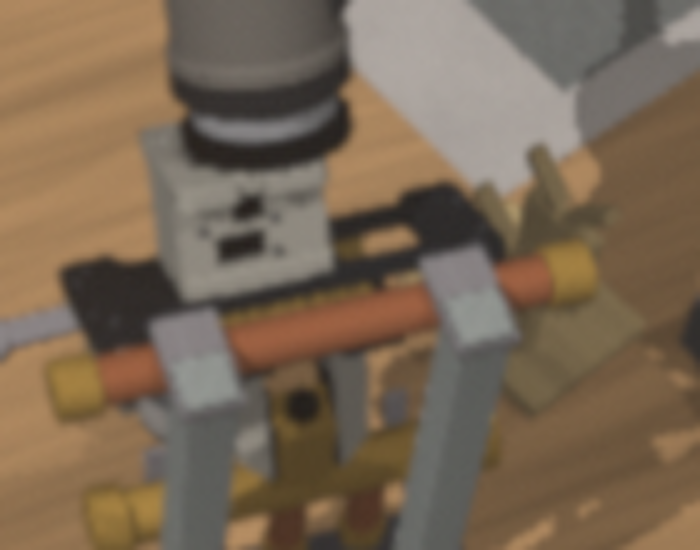

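Call:
drive_tool:
  motion: [-0.0005, 0, -0.0009, 0, 0, 0, 0.02, -0.001, 0, -0.0017, 0, 0, 0, 0.02, -0.001, 0, -0.0017, 0, 0, 0, 0.02, -0.001, 0, -0.0017, 0, 0, 0, 0.02, -0.001, 0, -0.0017, 0, 0, 0, 0.02]

```text
clock: 8.9
tcp_pos: [645.7, 10.6, 186.4]
eef_rot: [-3.141, 0.517, 3.017]
ft_force: [-2.3, -0.6, 2.9]
width: 28.1
```

```bash
python3 - <<'E'
from h import *
applied([-.001,0,-.0017,0,0,0])
E
```

```text
t 8.90 cmd [645.225  11.83  186.094] meas [645.718  10.561 186.406] err [ 0.493 -1.268  0.313] rot err mrad [ 0.902 -1.417  0.559] F [-2.306 -0.573  2.927] w 28.1 q [-0.095  0.366  1.737 -0.031  0.523 -1.517]
```

Call:
drive_tool:
  motion: [0, 0, 0, 0, 0, 0, 0.03, 0, 0, 0, 0, 0, 0, 0.042, 0, 0, 0, 0, 0, 0, 0.042, 0, 0, 0, 0, 0, 0, 0.042, 0, 0, 0, 0, 0, 0, 0.042]

```text
clock: 9.4
tcp_pos: [645.4, 10.5, 185.8]
eef_rot: [-3.141, 0.515, 3.017]
ft_force: [0.5, 0.2, 0.3]
width: 41.6
```

```bash
python3 - <<'E'
from h import *
applied([0,0,0,0,0,0])
im=snapshot("wrist");cv2.imwrite("pics/w14.png",im)
E
```

```text
t 9.40 cmd [645.225  11.83  186.094] meas [645.358  10.548 185.826] err [ 0.133 -1.282 -0.267] rot err mrad [ 0.972 -0.174  0.679] F [0.493 0.207 0.28 ] w 41.6 q [-0.095  0.367  1.737 -0.031  0.523 -1.517]
```

View pics/w14.png

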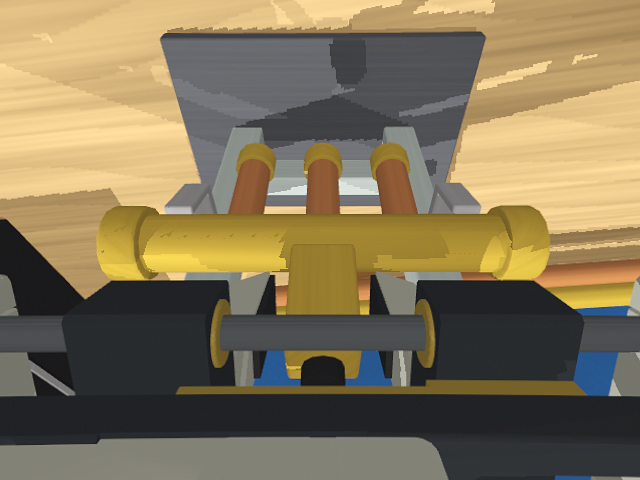

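Call:
drive_tool:
  motion: [0, 0, -0.01, 0, 0, 0, 0.042, 0, 0, -0.03, 0, 0, 0, 0.042, 0, 0, -0.06, 0, 0, 0, 0.042, 0, 0, -0.095, 0, 0, 0, 0.042, 0, 0, -0.13, 0, 0, 0, 0.042]

```text
clock: 9.95
tcp_pos: [580.6, 18.8, 300.5]
eef_rot: [-3.141, 0.515, 3.017]
ft_force: [0.1, 1.0, 0.2]
width: 41.8
```

```bash
python3 - <<'E'
from h import *
applied([0,0,-.13,0,0,0])
im=snapshot("wrist");cv2.imwrite("pics/w15.png",im);s=snapshot("scene");crop(s,280,180,170,140,4.5,"pics/s15.png")
E
```

```text
t 9.95 cmd [581.659  19.766 299.215] meas [580.621  18.787 300.462] err [-1.038 -0.979  1.247] rot err mrad [ 0.9   -0.071  0.633] F [0.102 1.048 0.167] w 41.8 q [-0.09   0.133  1.712 -0.025  0.782 -1.522]
```

View pics/w15.png

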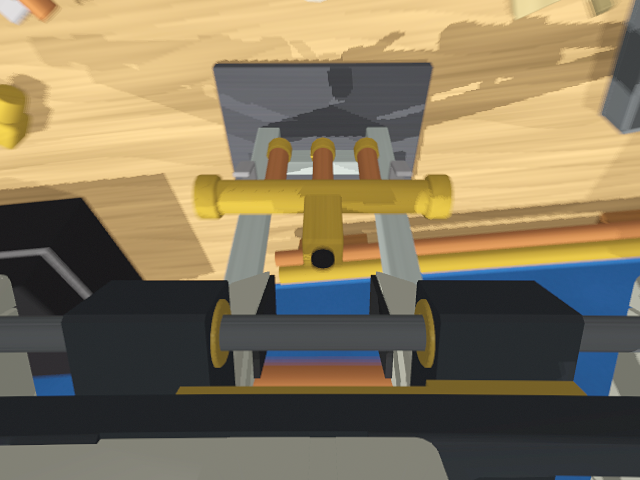

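View pics/s15.png

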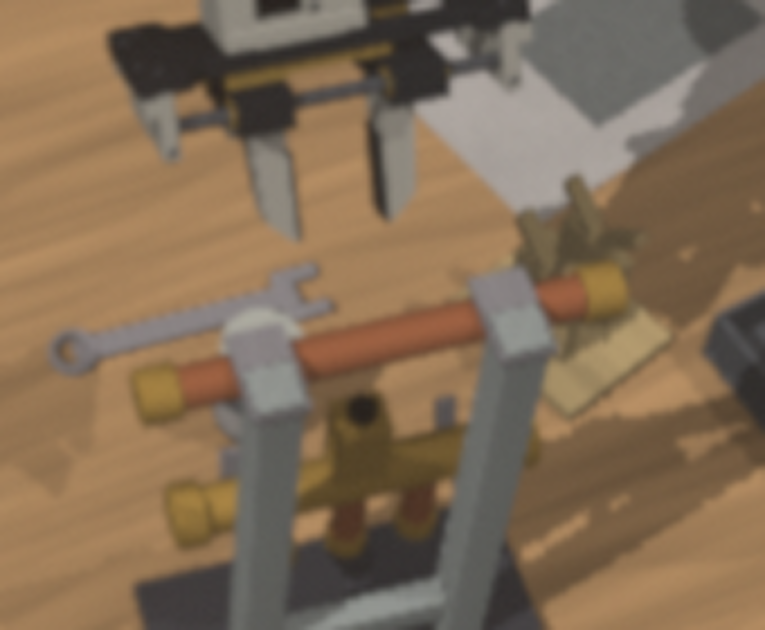

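```bash
python3 - <<'E'
from h import *
im=snapshot("wrist"); c=wcal(); L=masks_of("wrist","manifold"); m=L[0]["pixels"]; v=np.ones((480,640)); v[270:]=0
for z in (155,160,165,170):
    r=fitmask(c,m,MAN,[640,12,SEAT[2]],z,v); print(z,r,math.degrees(r[2]))
# next: above valve
print(state()["clock"])
E
```

```text
155 (np.float64(640.869278401647), np.float64(10.764069411051786), np.float64(-0.12665441990011106), np.float64(225.93407745134638)) -7.25676371695411
160 (np.float64(636.9037358354776), np.float64(11.267555895117052), np.float64(-0.12345555766723862), np.float64(463.819696132244)) -7.073482411766724
165 (np.float64(633.0936435956319), np.float64(11.787885268421864), np.float64(-0.1202220115932088), np.float64(924.2727368168146)) -6.888213868863718
170 (np.float64(629.5104412008433), np.float64(12.390277181457215), np.float64(-0.11994512036037636), np.float64(1535.6417226366104)) -6.872349169838245
10.15
```

```bash
python3 - <<'E'
from h import *
Rd=toolR(math.radians(156.3-180),0); p=[458,-237,195]
rows(p,Rd); print(ik(p,Rd,state()["joints"])); print(ik([458,-237,80],Rd,state()["joints"]))
print(ik([458,-237,80],toolR(math.radians(156.3-180-70),0),state()["joints"]))
E
```

```text
rel total: [ 0.13  -0.27   0.046] [0.075 0.512 0.283] |d| 0.3034483719637393 deg 33.76943148748198
[0.1304, -0.2701, 0.0459] [0.075, 0.512, 0.283]
(array([-0.626,  0.353,  1.601,  0.   ,  1.188, -1.783]), np.float64(1.1368683772161603e-13))
(array([-0.626,  0.492,  1.744, -0.   ,  0.905, -1.783]), np.float64(1.7053025658242404e-13))
(array([-0.626,  0.492,  1.744,  0.   ,  0.905, -0.562]), np.float64(1.2792626752534056e-13))
```

Call:
drive_tool:
  motion: [0.016, -0.032, 0.005, 0.009, 0.06, 0.033, 0.06, 0.033, -0.068, 0.0115, 0.019, 0.128, 0.071, 0.06, 0.05, -0.104, 0.0177, 0.029, 0.197, 0.109, 0.06, 0.067, -0.139, 0.0236, 0.0385, 0.263, 0.145, 0.06, 0.081, -0.168, 0.0285, 0.0465, 0.318, 0.176, 0.06]

```text
clock: 10.65
tcp_pos: [503.5, -142.5, 232.3]
eef_rot: [3.124, 0.19, 2.83]
ft_force: [0.6, 1.2, -0.5]
width: 59.7
```

```bash
python3 - <<'E'
from h import *
applied([.081,-.168,.0285,.0465,.318,.176])
Rd=toolR(math.radians(156.3-180),0); p=[458,-237,195]
rows(p,Rd)
E
```

```text
t 10.65 cmd [ 504.836 -139.944  234.498] meas [ 503.511 -142.496  232.298] err [-1.324 -2.552 -2.2  ] rot err mrad [0.704 5.125 3.171] F [ 0.65   1.185 -0.524] w 59.7 q [-0.449  0.229  1.684  0.05   1.044 -1.732]
rel total: [ 0.023 -0.107  0.034] [0.028 0.194 0.107] |d| 0.11477613647622098 deg 12.775225454260184
[0.0226, -0.1073, 0.0339] [0.028, 0.194, 0.107]
```

Call:
drive_tool:
  motion: [0.008, -0.038, 0.012, 0.01, 0.069, 0.038, 0.06, 0.016, -0.076, 0.024, 0.02, 0.138, 0.076, 0.06, 0.0226, -0.1073, 0.0339, 0.028, 0.194, 0.107, 0.06, 0.0226, -0.1073, 0.0339, 0.028, 0.194, 0.107, 0.06, 0.0226, -0.1073, 0.0339, 0.028, 0.194, 0.107, 0.06]

```text
clock: 11.15
tcp_pos: [457.4, -238.1, 193.3]
eef_rot: [3.141, -0.003, 2.726]
ft_force: [-0.8, 0.3, 0.5]
width: 60.2
```

```bash
python3 - <<'E'
from h import *
applied([.0226,-.1073,.0339,.028,.194,.107])
im=snapshot("wrist");cv2.imwrite("pics/w16.png",im);c=wcal()
json.dump({k:np.array(v).tolist() for k,v in c.items()},open("w16.json","w"))
s=state();print(s["tcp_pos"],s["eef_rot"])
E
```

```text
t 11.15 cmd [ 457.959 -236.972  194.984] meas [ 457.379 -238.075  193.266] err [-0.58  -1.102 -1.719] rot err mrad [-0.663  2.39   2.296] F [-0.755  0.305  0.459] w 60.2 q [-0.629  0.356  1.6    0.     1.188 -1.784]
[ 457.696 -237.467  193.966] [ 3.141 -0.001  2.727]
```

View pics/w16.png

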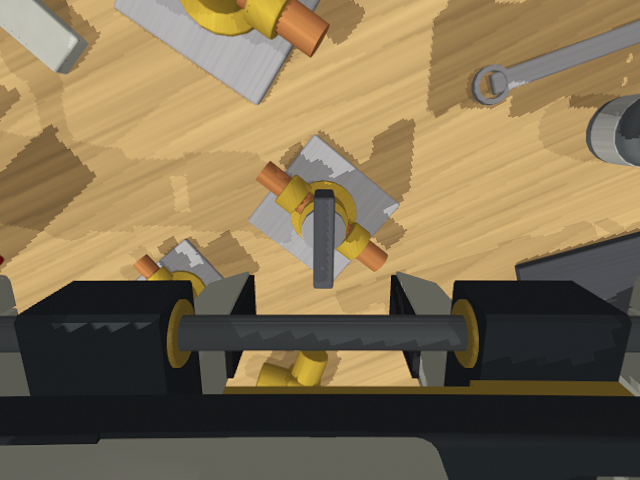

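```bash
python3 - <<'E'
from h import *
c=json.load(open("w16.json"))
f=onz(c,[(317,134),(399,207),(249,220)],6.);print("foot sides",np.linalg.norm(f[0]-f[1]),np.linalg.norm(f[0]-f[2]), "centre",(f[1]+f[2])/2)
im=cv2.imread("pics/w16.png");crop(im,240,120,170,180,3.3,"pics/w16c.png")
HAN=[box([0,0,0],[64,14,36])]
hs=cv2.cvtColor(im,cv2.COLOR_BGR2HSV)
for q in [(457,-237,-.41),(459,-239,-.43)]:
    print(proj(c,place(HAN,q[0],q[1],91,q[2])[0]).round(0).tolist())
E
```

```text
foot sides 99.24142189524937 99.84113332743667 centre [ 463.366 -238.867    6.   ]
[[313.0, 182.0], [312.0, 190.0], [332.0, 182.0], [334.0, 190.0], [314.0, 265.0], [313.0, 283.0], [332.0, 264.0], [333.0, 283.0]]
[[313.0, 185.0], [311.0, 194.0], [332.0, 186.0], [333.0, 194.0], [312.0, 268.0], [310.0, 286.0], [330.0, 268.0], [331.0, 286.0]]
```

View pics/w16c.png

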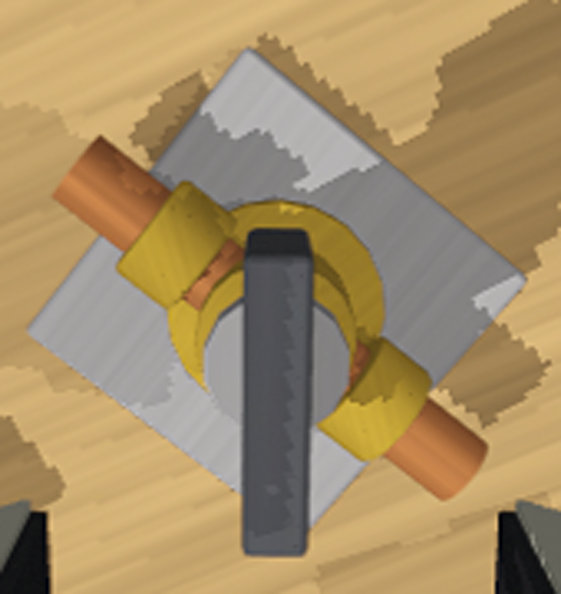

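```bash
python3 - <<'E'
from h import *
c=json.load(open("w16.json"))
w=onz(c,[(324.2,196.8),(323.0,287.3)],109.);d=w[1]-w[0];print(w,np.linalg.norm(d),w.mean(0),"dir",math.degrees(math.atan2(d[1],d[0])))
s=state();print(s["tcp_pos"],s["eef_rot"],np.degrees(s["eef_rot"]))
E
```

```text
[[ 432.289 -225.23   109.   ]
 [ 489.408 -251.115  109.   ]] 62.71040589593528 [ 460.848 -238.173  109.   ] dir -24.37862578211159
[ 457.696 -237.467  193.966] [ 3.141 -0.001  2.727] [179.969  -0.084 156.238]
```

```bash
python3 - <<'E'
from h import *
p,Rm=getcmd(); rows([460.7,-238,82.5],Rm); rows([460.7,-238,140],Rm)
E
```

```text
rel total: [-0.003  0.     0.112] [0. 0. 0.] |d| 0.1125223226636028 deg 0.0
[-0.003, 0.0001, 0.1125] [0.0, 0.0, 0.0]
rel total: [-0.003  0.     0.055] [0. 0. 0.] |d| 0.055062093908471166 deg 0.0
[-0.0029, 0.0002, 0.055] [0.0, 0.0, 0.0]
```

Call:
drive_tool:
  motion: [-0.001, 0, 0.03, 0, 0, 0, 0.06, -0.002, 0.0005, 0.06, 0, 0, 0, 0.06, -0.003, 0.0005, 0.09, 0, 0, 0, 0.06, -0.003, 0.0005, 0.1125, 0, 0, 0, 0.06, -0.003, 0.0005, 0.1125, 0, 0, 0, 0.04]

```text
clock: 11.7
tcp_pos: [459.4, -236.4, 80.1]
eef_rot: [3.141, -0.005, 2.729]
ft_force: [0.9, 0.6, 0.3]
width: 55.8
```

```bash
python3 - <<'E'
from h import *
applied([-.003,.0005,.1125,0,0,0])
im=snapshot("wrist");cv2.imwrite("pics/w17.png",im)
E
```

```text
t 11.70 cmd [ 460.874 -237.693   82.483] meas [ 459.431 -236.39    80.125] err [-1.442  1.303 -2.359] rot err mrad [-0.903  4.889 -0.884] F [0.923 0.589 0.282] w 55.8 q [-0.624  0.497  1.734 -0.     0.916 -1.781]
```

View pics/w17.png

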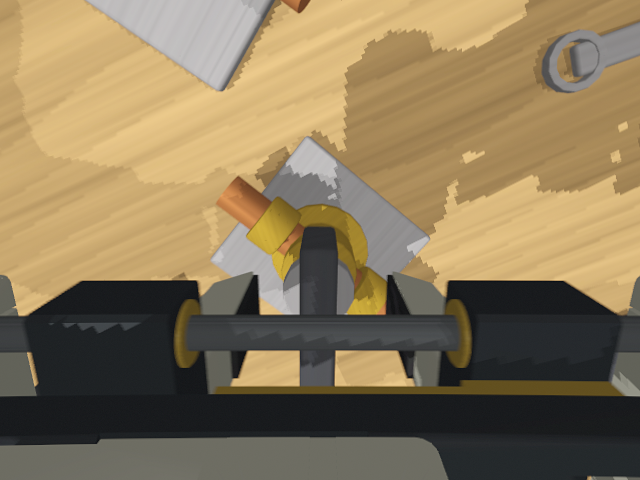

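Call:
drive_tool:
  motion: [0, 0, 0, 0, 0, 0, 0.005, 0, 0, 0, 0, 0, 0, 0.005, 0, 0, 0, 0, 0, 0, 0.005, 0, 0, 0, 0, 0, 0, 0.005, 0, 0, 0, 0, 0, 0, 0.005]
  squeeze: 20

```text
clock: 12.25
tcp_pos: [460.8, -239.0, 82.8]
eef_rot: [-3.141, 0.001, 2.727]
ft_force: [-0.5, -0.2, 3.7]
width: 13.8
```

Call:
drive_tool:
  motion: [0, 0, 0, 0, 0, 0, 0.005, 0, 0, 0, 0, 0, 0, 0.005, 0, 0, 0, 0, 0, 0, 0.005, 0, 0, 0, 0, 0, 0, 0.005, 0, 0, 0, 0, 0, 0, 0.005]

```text
clock: 12.75
tcp_pos: [460.8, -239.0, 82.8]
eef_rot: [-3.141, 0.0, 2.727]
ft_force: [-1.9, 0.7, 5.4]
width: 13.7
```

```bash
python3 - <<'E'
from h import *
applied([0]*6); s=state(); print(s["ft_torque"],s["eef_rot"])
E
```

```text
t 12.75 cmd [ 460.874 -237.693   82.483] meas [ 460.823 -239.007   82.787] err [-0.051 -1.314  0.304] rot err mrad [ 0.727 -0.827  0.987] F [-1.91   0.723  5.386] w 13.7 q [-0.626  0.494  1.73  -0.001  0.917 -1.782]
[0.065 0.179 0.065] [-3.141  0.     2.727]
```

Call:
drive_tool:
  motion: [0, 0, 0, 0, 0, 0.1, 0.005, 0, 0, 0, 0, 0, 0.2, 0.005, 0, 0, 0, 0, 0, 0.3, 0.005, 0, 0, 0, 0, 0, 0.4, 0.005, 0, 0, 0, 0, 0, 0.45, 0.005]

```text
clock: 13.25
tcp_pos: [460.7, -239.2, 82.8]
eef_rot: [-3.141, 0.001, 2.274]
ft_force: [-2.4, 0.1, 5.6]
width: 13.7
```

```bash
python3 - <<'E'
from h import *
applied([0,0,0,0,0,.45]); s=state(); print(s["ft_torque"],s["eef_rot"])
im=snapshot("wrist");cv2.imwrite("pics/w18.png",im)
s=state(); print(s["ft_torque"],s["ft_force"],s["eef_rot"])
E
```

```text
t 13.25 cmd [ 460.874 -237.693   82.483] meas [ 460.694 -239.227   82.824] err [-0.18  -1.533  0.341] rot err mrad [ 0.699 -1.188  4.355] F [-2.424  0.138  5.603] w 13.7 q [-0.626  0.494  1.73  -0.001  0.917 -1.328]
[-0.121  0.337  0.048] [-3.141  0.001  2.274]
[-0.137  0.335 -0.078] [-0.158 -0.165  5.292] [-3.141  0.001  2.272]
```

View pics/w18.png

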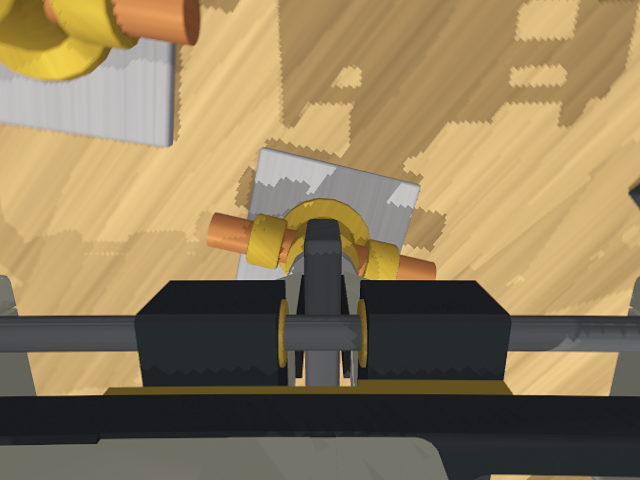

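Call:
drive_tool:
  motion: [0, 0, 0, 0, 0, 0.03, 0.005, 0, 0, 0, 0, 0, 0.06, 0.005, 0, 0, 0, 0, 0, 0.09, 0.005, 0, 0, 0, 0, 0, 0.12, 0.005, 0, 0, 0, 0, 0, 0.15, 0.005]

```text
clock: 13.8
tcp_pos: [460.6, -239.3, 82.8]
eef_rot: [-3.141, 0.001, 2.126]
ft_force: [-1.4, -0.5, 5.7]
width: 13.7
```

```bash
python3 - <<'E'
from h import *
applied([0,0,0,0,0,.15]); s=state(); print(s["ft_torque"],s["eef_rot"],s["effort"])
E
```

```text
t 13.80 cmd [ 460.874 -237.693   82.483] meas [ 460.638 -239.261   82.821] err [-0.236 -1.568  0.338] rot err mrad [ 0.647 -1.275  2.025] F [-1.443 -0.538  5.673] w 13.7 q [-0.626  0.494  1.73  -0.001  0.917 -1.18 ]
[-0.222  0.439  0.037] [-3.141  0.001  2.126] [  0.808 -42.654 -18.183   0.495  -0.299  -0.33 ]
```

Call:
drive_tool:
  motion: [0, 0, 0, 0, 0, 0.03, 0.005, 0, 0, 0, 0, 0, 0.06, 0.005, 0, 0, 0, 0, 0, 0.09, 0.005, 0, 0, 0, 0, 0, 0.12, 0.005, 0, 0, 0, 0, 0, 0.15, 0.005]

```text
clock: 14.3
tcp_pos: [460.5, -239.4, 82.8]
eef_rot: [-3.141, 0.001, 1.976]
ft_force: [-3.1, -1.5, 6.1]
width: 13.9
```

```bash
python3 - <<'E'
from h import *
applied([0,0,0,0,0,.15]); s=state(); print(s["ft_torque"],s["eef_rot"],s["effort"])
E
```

```text
t 14.30 cmd [ 460.874 -237.693   82.483] meas [ 460.545 -239.351   82.817] err [-0.329 -1.658  0.333] rot err mrad [ 0.618 -1.34   2.083] F [-3.052 -1.475  6.094] w 13.9 q [-0.626  0.494  1.73  -0.002  0.917 -1.03 ]
[-0.26   0.407  0.029] [-3.141  0.001  1.976] [  0.984 -42.604 -18.232   0.596  -0.346  -0.33 ]
```

Call:
drive_tool:
  motion: [0, 0, 0, 0, 0, 0.03, 0.005, 0, 0, 0, 0, 0, 0.06, 0.005, 0, 0, 0, 0, 0, 0.09, 0.005, 0, 0, 0, 0, 0, 0.12, 0.005, 0, 0, 0, 0, 0, 0.15, 0.005]

```text
clock: 14.8
tcp_pos: [460.5, -239.3, 82.8]
eef_rot: [-3.141, 0.001, 1.826]
ft_force: [-3.0, -0.4, 5.4]
width: 14.1
```

```bash
python3 - <<'E'
from h import *
applied([0,0,0,0,0,.15]); s=state(); print(s["ft_torque"],s["eef_rot"],s["effort"])
E
```

```text
t 14.80 cmd [ 460.874 -237.693   82.483] meas [ 460.468 -239.329   82.816] err [-0.406 -1.636  0.333] rot err mrad [ 0.547 -1.356  2.106] F [-2.991 -0.427  5.351] w 14.1 q [-0.626  0.494  1.73  -0.002  0.917 -0.88 ]
[-0.216  0.518  0.02 ] [-3.141  0.001  1.826] [  1.14  -42.543 -18.295   0.688  -0.407  -0.33 ]
```

Call:
drive_tool:
  motion: [0, 0, 0, 0, 0, 0.03, 0.005, 0, 0, 0, 0, 0, 0.06, 0.005, 0, 0, 0, 0, 0, 0.08, 0.005, 0, 0, 0, 0, 0, 0.1, 0.005, 0, 0, 0, 0, 0, 0.12, 0.005]

```text
clock: 15.3
tcp_pos: [460.4, -239.4, 82.8]
eef_rot: [-3.141, 0.001, 1.706]
ft_force: [-2.7, -1.5, 7.0]
width: 13.9
```

```bash
python3 - <<'E'
from h import *
applied([0,0,0,0,0,.12]); s=state(); print(s["ft_torque"],s["eef_rot"],s["effort"])
im=snapshot("wrist");cv2.imwrite("pics/w19.png",im)
s=state(); print(s["ft_torque"],s["ft_force"],s["eef_rot"])
E
```

```text
t 15.30 cmd [ 460.874 -237.693   82.483] meas [ 460.417 -239.354   82.801] err [-0.457 -1.661  0.318] rot err mrad [ 0.509 -1.409  1.613] F [-2.729 -1.484  7.046] w 13.9 q [-0.626  0.494  1.73  -0.002  0.917 -0.761]
[-0.321  0.569  0.051] [-3.141  0.001  1.706] [  1.246 -42.492 -18.352   0.75   -0.46   -0.199]
[-0.333  0.515  0.074] [-3.302 -1.174  6.743] [-3.141  0.001  1.705]
```

View pics/w19.png

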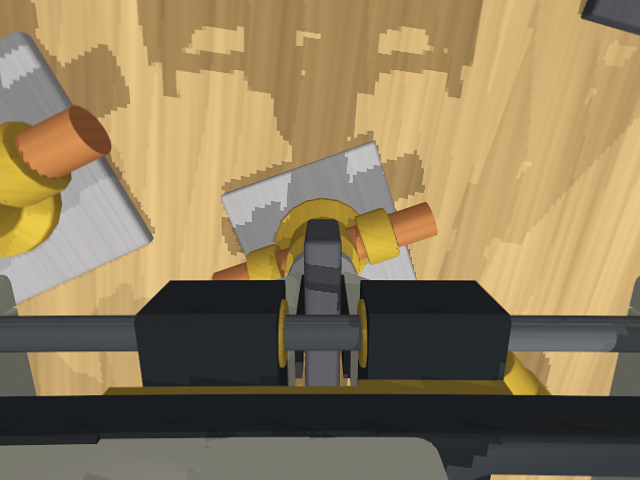

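Call:
drive_tool:
  motion: [0, 0, 0, 0, 0, 0.02, 0.005, 0, 0, 0, 0, 0, 0.04, 0.005, 0, 0, 0, 0, 0, 0.06, 0.005, 0, 0, 0, 0, 0, 0.08, 0.005, 0, 0, 0, 0, 0, 0.1, 0.005]

```text
clock: 15.85
tcp_pos: [460.3, -239.4, 82.8]
eef_rot: [-3.141, 0.001, 1.607]
ft_force: [-2.4, -1.9, 5.9]
width: 13.9
```

```bash
python3 - <<'E'
from h import *
applied([0,0,0,0,0,.1]); s=state(); print(s["ft_torque"],s["eef_rot"],s["effort"])
E
```

```text
t 15.85 cmd [ 460.874 -237.693   82.483] meas [ 460.343 -239.397   82.819] err [-0.53  -1.704  0.336] rot err mrad [ 0.533 -1.559  1.307] F [-2.364 -1.917  5.894] w 13.9 q [-0.626  0.494  1.73  -0.002  0.917 -0.661]
[-0.317  0.549  0.351] [-3.141  0.001  1.607] [  1.129 -42.56  -18.337   1.022  -0.43    0.123]
```

Call:
drive_tool:
  motion: [0, 0, 0, 0, 0, 0.01, 0.005, 0, 0, 0, 0, 0, 0.02, 0.005, 0, 0, 0, 0, 0, 0.03, 0.005, 0, 0, 0, 0, 0, 0.03, 0.005, 0, 0, 0, 0, 0, 0.03, 0.005]

```text
clock: 16.35
tcp_pos: [460.4, -239.5, 82.8]
eef_rot: [-3.141, 0.002, 1.578]
ft_force: [-3.2, -2.5, 6.0]
width: 14.0
```

```bash
python3 - <<'E'
from h import *
applied([0,0,0,0,0,.03]); s=state(); print(s["ft_torque"],s["eef_rot"],s["effort"])
im=snapshot("wrist");cv2.imwrite("pics/w20.png",im); crop(im,230,180,200,210,3.5,"pics/w20c.png")
E
```

```text
t 16.35 cmd [ 460.874 -237.693   82.483] meas [ 460.38  -239.522   82.794] err [-0.493 -1.829  0.311] rot err mrad [ 0.543 -2.004 -0.363] F [-3.173 -2.513  6.049] w 14.0 q [-0.626  0.494  1.73  -0.002  0.917 -0.632]
[-0.44   0.561  0.486] [-3.141  0.002  1.578] [  1.219 -42.629 -18.263   1.175  -0.368   0.493]
```

View pics/w20c.png

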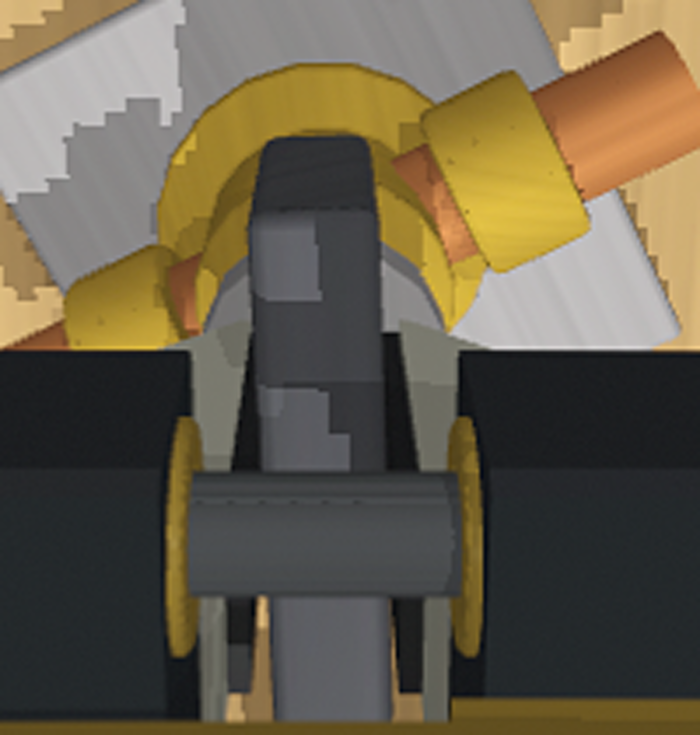

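Call:
drive_tool:
  motion: [0, 0, 0, 0, 0, 0, 0.02, 0, 0, 0, 0, 0, 0, 0.03, 0, 0, 0, 0, 0, 0, 0.04, 0, 0, 0, 0, 0, 0, 0.045, 0, 0, 0, 0, 0, 0, 0.05]

```text
clock: 16.9
tcp_pos: [460.6, -238.7, 82.2]
eef_rot: [-3.141, 0.0, 1.577]
ft_force: [0.8, -0.6, -0.3]
width: 46.8
```

Call:
drive_tool:
  motion: [0, 0, -0.02, 0, 0, 0, 0.05, 0, 0, -0.055, 0, 0, 0, 0.05, 0, 0, -0.09, 0, 0, 0, 0.05, 0, 0, -0.11, 0, 0, 0, 0.05, 0, 0, -0.11, 0, 0, 0, 0.05]

```text
clock: 17.4
tcp_pos: [462.1, -239.7, 195.4]
eef_rot: [3.137, 0.004, 1.577]
ft_force: [0.1, -1.2, -0.2]
width: 50.3
```

```bash
python3 - <<'E'
from h import *
applied([0,0,-.11,0,0,0]); snapshot("wrist"); 
im=snapshot("wrist");cv2.imwrite("pics/w21.png",im); crop(im,240,120,170,180,3.3,"pics/w21c.png");c=wcal();s=state();print(s["tcp_pos"],s["eef_rot"])
json.dump({k:np.array(v).tolist() for k,v in c.items()},open("w21.json","w"))
E
```

```text
t 17.40 cmd [ 460.907 -237.72   192.483] meas [ 462.105 -239.688  195.423] err [ 1.198 -1.968  2.94 ] rot err mrad [-5.109 -4.259  0.92 ] F [ 0.142 -1.213 -0.182] w 50.3 q [-0.626  0.358  1.591 -0.     1.186 -0.632]
[ 460.56  -238.652  192.077] [-3.141  0.     1.577]
```

View pics/w21c.png

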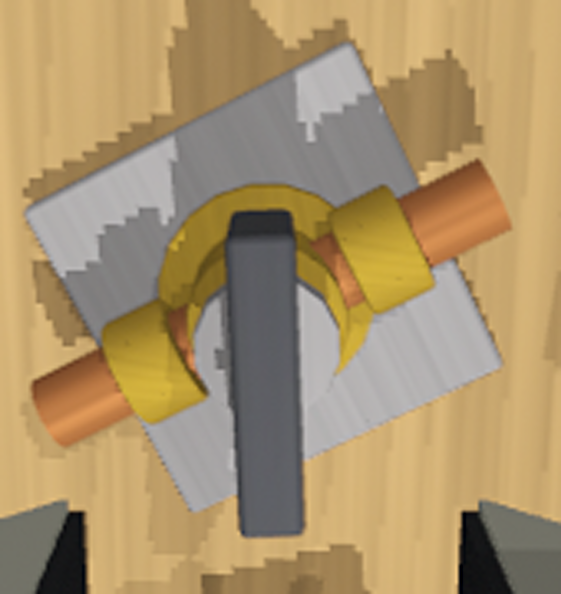

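```bash
python3 - <<'E'
from h import *
snapshot("wrist"); im=snapshot("wrist"); c=wcal(); 
L=masks_of("wrist","handle"); print([(round(l["confidence"],2),l["box"]) for l in L])
def ang(c,a,b):
    t=lambda q:(240+q[0]/3.3-.35,120+q[1]/3.3-.35)
    w=onz(c,[t(a),t(b)],109.);d=w[1]-w[0];return w.mean(0),np.linalg.norm(d),math.degrees(math.atan2(d[1],d[0]))
print("bottom",ang(c,(262,238),(271.5,533)))
c0=json.load(open("w16.json")); print("start",ang(c0,(279,255),(275,553)))
s=state();print(s["tcp_pos"],np.degrees(s["eef_rot"]))
for l in L[:2]:
    m=l["pixels"]
    if l["confidence"]>.3:
        r=fitmask(c,m,[box([0,0,0],[64,14,36])],[460.5,-238,math.radians(-88.)],91); print(r,math.degrees(r[2]))
        ov=im.copy();ov[cv2.Canny(m.astype(np.uint8)*255,50,150)>0]=(0,255,255);e=render(c,place([box([0,0,0],[64,14,36])],r[0],r[1],91,r[2]));ov[cv2.Canny((e*255).astype(np.uint8),50,150)>0]=(0,0,255);crop(ov,240,120,170,180,3.3,"pics/w21f.png")
E
```

```text
[(0.86, [325.5, 373.9, 40.2, 13.1]), (0.71, [298.5, 185.2, 49.1, 101.0]), (0.59, [0.0, 181.2, 83.5, 81.4])]
bottom (array([ 459.28 , -236.684,  109.   ]), np.float64(60.7281609084266), -87.89288261129735)
start (array([ 460.857, -238.184,  109.   ]), np.float64(62.576037259357825), -24.38798499646506)
[ 460.087 -238.342  190.964] [-179.855   -0.076   90.347]
(np.float64(464.17385580989946), np.float64(-237.5371352737769), np.float64(-1.5415362466704199), np.float64(2323.164014865549)) -88.32352090065287
(np.float64(460.89570977691113), np.float64(-238.9605964692041), np.float64(-1.5195826514178434), np.float64(572.2827929465273)) -87.0656725475418
```

View pics/w21f.png

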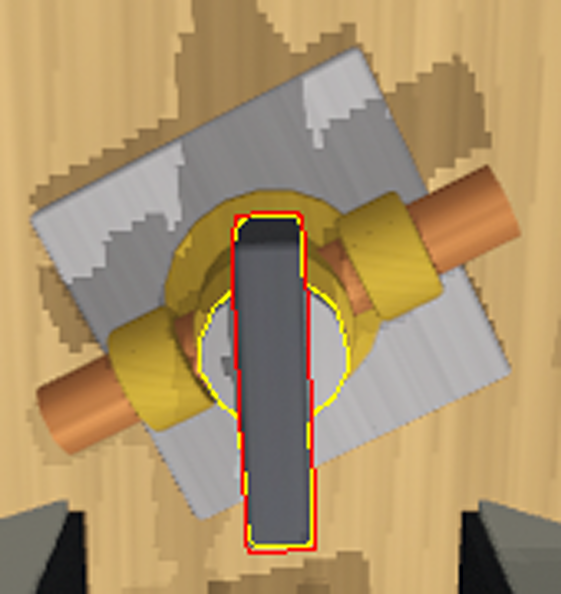

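Call:
drive_tool:
  motion: [0, 0, 0.03, 0, 0, -0.02, 0.05, 0, 0, 0.06, 0, 0, -0.037, 0.05, 0, 0, 0.09, 0, 0, -0.037, 0.05, 0, 0, 0.11, 0, 0, -0.037, 0.05, 0, 0, 0.11, 0, 0, -0.037, 0.04]

```text
clock: 18.15
tcp_pos: [458.5, -237.3, 78.8]
eef_rot: [-3.135, -0.005, 1.614]
ft_force: [-0.7, -0.2, 0.9]
width: 45.6
```

Call:
drive_tool:
  motion: [0, 0, 0, 0, 0, 0, 0.005, 0, 0, 0, 0, 0, 0, 0.005, 0, 0, 0, 0, 0, 0, 0.005, 0, 0, 0, 0, 0, 0, 0.005, 0, 0, 0, 0, 0, 0, 0.005]

```text
clock: 18.65
tcp_pos: [460.3, -239.1, 83.2]
eef_rot: [-3.141, 0.001, 1.614]
ft_force: [-4.5, -0.9, 5.6]
width: 13.6
```

Call:
drive_tool:
  motion: [0, 0, 0, 0, 0, 0, 0.005, 0, 0, 0, 0, 0, 0, 0.005, 0, 0, 0, 0, 0, 0, 0.005, 0, 0, 0, 0, 0, 0, 0.005, 0, 0, 0, 0, 0, 0, 0.005]

```text
clock: 19.15
tcp_pos: [460.3, -239.1, 83.3]
eef_rot: [-3.141, 0.001, 1.614]
ft_force: [-4.7, -1.4, 5.6]
width: 14.1
```

```bash
python3 - <<'E'
from h import *
applied([0,0,.11,0,0,-.037]); s=state(); print(s["ft_torque"],np.degrees(s["eef_rot"]),s["effort"])
E
```

```text
t 19.15 cmd [ 460.874 -237.693   82.483] meas [ 460.35  -239.132   83.267] err [-0.524 -1.439  0.784] rot err mrad [ 0.202 -1.393  0.735] F [-4.741 -1.402  5.627] w 14.1 q [-0.626  0.493  1.73  -0.002  0.918 -0.669]
[-0.215  0.697  0.083] [-179.972    0.065   92.484] [  1.117 -42.755 -19.146   0.737  -0.842   0.059]
```

Call:
drive_tool:
  motion: [0, 0, 0, 0, 0, -0.1, 0.005, 0, 0, 0, 0, 0, -0.21, 0.005, 0, 0, 0, 0, 0, -0.32, 0.005, 0, 0, 0, 0, 0, -0.43, 0.005, 0, 0, 0, 0, 0, -0.54, 0.005]

```text
clock: 19.65
tcp_pos: [460.5, -239.1, 83.2]
eef_rot: [-3.141, 0.001, 2.158]
ft_force: [-3.3, -0.0, 5.6]
width: 13.9
```

Call:
drive_tool:
  motion: [0, 0, 0, 0, 0, -0.11, 0.005, 0, 0, 0, 0, 0, -0.22, 0.005, 0, 0, 0, 0, 0, -0.33, 0.005, 0, 0, 0, 0, 0, -0.43, 0.005, 0, 0, 0, 0, 0, -0.507, 0.005]

```text
clock: 20.15
tcp_pos: [460.7, -238.9, 83.3]
eef_rot: [-3.141, 0.001, 2.664]
ft_force: [-2.3, 0.1, 4.7]
width: 13.8
```

```bash
python3 - <<'E'
from h import *
p,Rm=getcmd(); setcmd(p,Rm@R.from_rotvec([0,0,-.54]).as_matrix())
applied([0,0,0,0,0,-.507]); s=state(); print(s["ft_torque"],np.degrees(s["eef_rot"]),s["effort"])
E
```

```text
t 20.15 cmd [ 460.874 -237.693   82.483] meas [ 460.653 -238.946   83.257] err [-0.221 -1.253  0.774] rot err mrad [ 0.685 -0.913 -2.585] F [-2.348  0.125  4.723] w 13.8 q [-0.626  0.493  1.73  -0.001  0.918 -1.719]
[ 0.081  0.435 -0.078] [-179.965    0.031  152.663] [  0.457 -42.915 -18.999   0.166  -0.702   0.731]
```

Now open, lift straight up and check the angle.

Call:
drive_tool:
  motion: [0, 0, 0, 0, 0, 0, 0.02, 0, 0, 0, 0, 0, 0, 0.03, 0, 0, 0, 0, 0, 0, 0.04, 0, 0, 0, 0, 0, 0, 0.045, 0, 0, 0, 0, 0, 0, 0.05]

```text
clock: 20.65
tcp_pos: [460.7, -238.8, 82.3]
eef_rot: [-3.141, -0.0, 2.66]
ft_force: [0.3, 0.6, -0.4]
width: 47.1
```

Call:
drive_tool:
  motion: [0, 0, -0.02, 0, 0, 0, 0.05, 0, 0, -0.055, 0, 0, 0, 0.05, 0, 0, -0.09, 0, 0, 0, 0.05, 0, 0, -0.11, 0, 0, 0, 0.05, 0, 0, -0.11, 0, 0, 0, 0.05]

```text
clock: 21.15
tcp_pos: [462.1, -239.7, 195.4]
eef_rot: [-3.14, 0.006, 2.661]
ft_force: [-0.6, -0.2, -0.5]
width: 50.2
```

```bash
python3 - <<'E'
from h import *
applied([0,0,-.11,0,0,0]); snapshot("wrist"); snapshot("wrist")
im=snapshot("wrist");c=wcal();cv2.imwrite("pics/w22.png",im); crop(im,240,120,170,180,3.3,"pics/w22c.png")
json.dump({k:np.array(v).tolist() for k,v in c.items()},open("w22.json","w"))
L=masks_of("wrist","handle")
for l in L:
    if 250<l["box"][0]<340 and l["box"][3]>60:
        r=fitmask(c,l["pixels"],[box([0,0,0],[64,14,36])],[460.5,-238,math.radians(-27.5)],91); print(l["confidence"],r,math.degrees(r[2]))
s=state();print(s["tcp_pos"],np.degrees(s["eef_rot"]),s["clock"])
t=snapshot("top");crop(t,160,90,330,200,2.4,"pics/t22.png");sc=snapshot("scene");crop(sc,150,160,320,220,2.4,"pics/s22.png")
E
```

```text
t 21.15 cmd [ 460.907 -237.72   192.483] meas [ 462.084 -239.715  195.402] err [ 1.178 -1.995  2.919] rot err mrad [ 1.389 -6.449  1.226] F [-0.552 -0.247 -0.529] w 50.2 q [-0.626  0.358  1.591 -0.     1.186 -1.715]
0.69 (np.float64(459.63566179960753), np.float64(-238.53449974055349), np.float64(-0.47377102011067534), np.float64(555.047615229591)) -27.145079907949345
[ 460.068 -238.358  191.023] [-179.996   -0.152  152.446] 21.35
```

View pics/w22c.png

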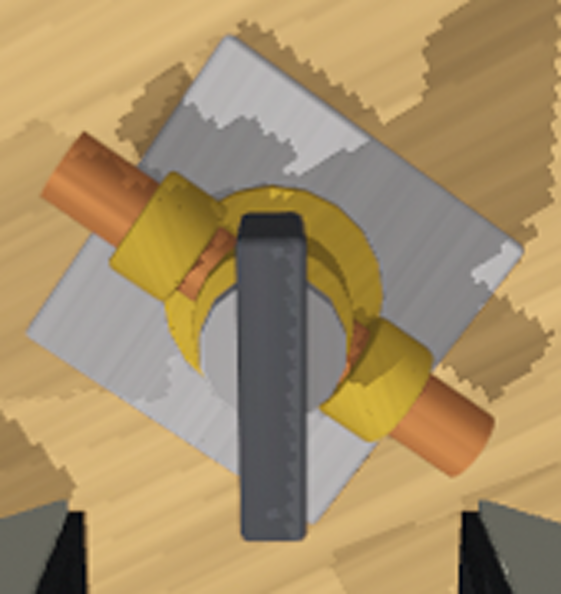

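View pics/s22.png

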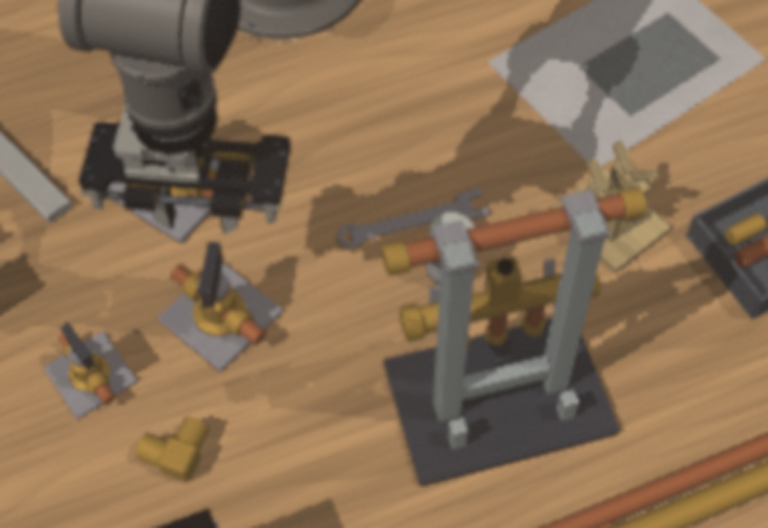

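View pics/t22.png

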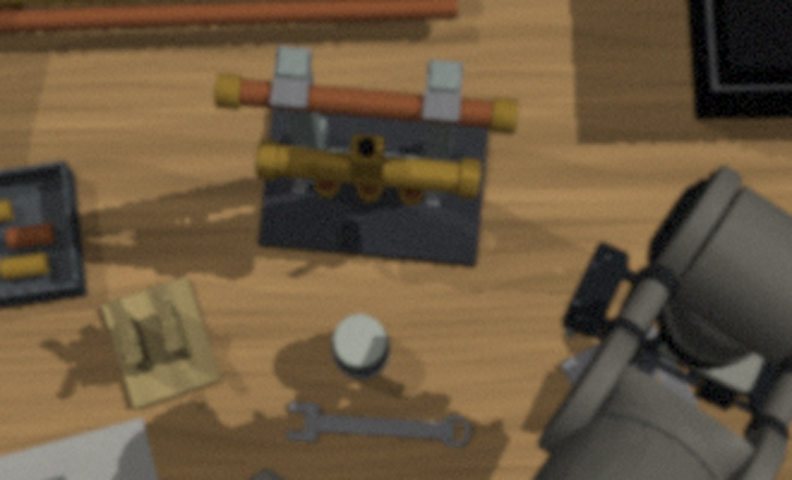

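```bash
python3 - <<'E'
from bench import *
s=state();print(s["clock"],s["ft_force"]);print(hand_in())
E
```

```text
21.45 [-1.14300499  0.26760978 -0.38122951]
the job is handed in; nothing more can be done
None
```

I hung the manifold in the stand's two hooks, closed the return valve until it bottomed, then opened it 60°. The job was handed in at 21.5 s, with the robot touching nothing.

**Manifold:**
- I gripped the block with the tool leaning back 29.5°. More lean was out of joint range at the rest, so I went under the copper pipe at 34° and came back to upright while lowering.
- I held on until the bar stood on the hook floors. It stopped there with 8 N upward on the wrist, at the height expected for a seated bar.
- The last pictures show it upright in both hooks. The wrist-camera fit agrees on the seat line and on the bar being down, though it preferred a bar height of 155 mm over the true 160 mm.

**Valve:**
- I chose the middle-sized of the three; its foot measured 99–100 mm, against the 100 mm given.
- It turned clockwise by about 63° and stopped there, with the torque rising to about 0.5 N m.
- I let go, measured the handle at the stop, gripped it again and turned it back. The picture fit gives −87.1° at the stop and −27.1° at the end, so it is open by 59.9°. Reading the edges by hand at the stop gave −87.9°, so allow about 1° either way.

**Disagreement:** the wrist camera put the stand about 3 mm further to −y than the top and scene cameras did. I followed the wrist camera, and the bar went in without touching the sides.

I did not touch the jar, wrench, elbow or tray, and they look unmoved where they show in the last pictures.

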